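# Stack the consumables tins in the welder's caddy by weight

### The arm

A 6-joint arm with a two-finger parallel gripper is mounted at the origin on the work surface. World frame = base frame: x ahead of the robot, y to its left, z up, the work surface at z = 0. Lengths are in mm, angles in rad, forces in N, time in s.
With the tool pointing down it reaches from about 275 to 750 mm from the base axis. Payload 10.2 kg.
Tool frame: the origin (TCP) lies midway between the tips of the shut fingers; the grasp point (between the pads) lies 19 mm behind it; x points along the fingers, z is the direction in which the jaws open and shut, and the axes are right-handed (so a half turn about x gives the same grasp; the last joint's range is limited). The gripper opens to 88 mm and grips with 3 to 60 N. Pads are 18 mm wide; open, the fingers measure 123 mm over their backs; the gripper's body (75 mm by 187 mm) begins 45 mm behind the grasp point.
Start: joints at [1.074, 0.313, 1.498, -0, 1.331, -0.223], TCP at [141.968, 505.446, 238.72] pointing down, gripper open.
Joint ranges: [-2.94, 2.94], [-0.97, 2.17], [0.19, 2.56], [-1.23, 4.37], [0.02, 3.11], [-2.88, 2.88]. Speed limits (rad/s): [2.39, 2.39, 3.01, 3.14, 3.14, 3.14].

### API

Orientations are given as a unit quaternion [x, y, z, w].
In Python, from workcell import bot, cams gives the robot as it stands.
- The arm moves only by the shell command python3 -m pendant 'ROWS'. ROWS is JSON, a list of rows, each a list of 7 numbers: the shift along the tool's x, y, z in mm, then the turn, a rotation vector about the tool's x, y, z in rad, then the gripper's target within -1 to 1 (fully open at 1, half-way at 0, shut at -1). In form: [[dx, dy, dz, wx, wy, wz, grip], ...]. A call has 1 to 5 rows; each row shifts and turns the commanded pose from where the row before left it, along the tool's axes as they then stand; what a row does not reach is not made up. A row lasts 1/8 s, in which the tool goes at most 62.5 mm and 10.7 degrees, less where a joint would pass 70% of its speed; a pose out of reach is approached as far as the arm can. A call is refused whole if a number of a shift passes 62.5 or a number of a turn 0.188, either way. A call with a gripper value outside its range is refused whole. The fingers move at their own pace and stop on an object; the grip force is fixed at half the most. Time passes only in rows, so rows that do not move let the fingers close. It gives the time, the measured TCP pose, the force and the opening at its end, in the units of the state.
- bot.sense(): the state, without advancing time (a new reading comes with each control period).
- cams.camera(name): name is "side" or "top" or "wrist"; returns a dict with "image" (480x640x3 uint8, red, green, blue), "z_map" (480x640 float32, mm along the optical axis (not along the pixel's ray), 0 where there is no reading), "fov_y" (degrees; the focal length in pixels is half the picture's height over the tangent of half this angle, whatever the lens; pixels are square), "cx", "cy" (the principal point, pixels), "k1" (the pictures are not rectified: a ray, as slopes to the right and down, at radius r is drawn at 1 + k1 r^2 times it, then the intrinsics apply), "xyz" and "rotation" of the camera in the world; the wrist camera has in their place "tool_from_camera" (4x4, takes a point from camera to tool coordinates, whose origin is the TCP and whose axes are the tool frame's). Camera axes: x right, y down, z forward; pixel columns grow to the right and rows downward; lengths in mm; the calibration is good to about 2 mm. A picture is of the moment at which its call begins: read the wrist's pose just before it.
- bot.hand_in(): hands the job in, once; it reports no verdict.
The state is a dict: "clock": time; "joint_pos": joint angles; "joint_vel": joint speeds; "effort": joint torques, N m; "tool_pos": TCP position; "eef_rot": TCP orientation; "wrist_force": force on the tool from outside, world axes, zero at the start; "moment": the same for the moment, N m; "grip_width": opening from 0.0 (shut) to 1.0 (fully open).
Only numpy, scipy, OpenCV 4.12 (cv2) and the standard library are available. Lean on these libraries where they do the work, as an engineer would, in place of code of your own. Each camera call takes 0.05 s, during which the arm holds its last target.

### The job

The three shut tins on the welding table look alike but are filled differently. Pack them in the empty bay of the green carry caddy as one neat, straight stack under its handle, heaviest at the bottom and lightest on top, lids up, their length running front to back like the bay. Set each one down rather than dropping it, and leave everything else on the table and in the caddy where it is.

Things in the scene. Friction and masses are not known exactly. Their poses are not given: they have to be found in the camera images.
- tin_1_mid (a point): one of three outwardly identical shut tins, aluminium with blue lid and white band: 120 mm long (own x) x 56 wide (y) x 46 high, filled differently (0.2 to 0.85 kg, any two at least 0.15 kg apart; the weight sits at the middle). This point is its centre, 23 mm above its underside; z is up. At first it lies lid up on the table, 25 mm or more free beside each long side, length within 0.35 rad of world x
- tin_2_mid (a point): another of three outwardly identical shut tins, aluminium with blue lid and white band: 120 mm long (own x) x 56 wide (y) x 46 high, filled differently (0.2 to 0.85 kg, any two at least 0.15 kg apart; the weight sits at the middle). This point is its centre, 23 mm above its underside; z is up. At first it lies lid up on the table, 25 mm or more free beside each long side, length within 0.35 rad of world x
- tin_3_mid (a point): another of three outwardly identical shut tins, aluminium with blue lid and white band: 120 mm long (own x) x 56 wide (y) x 46 high, filled differently (0.2 to 0.85 kg, any two at least 0.15 kg apart; the weight sits at the middle). This point is its centre, 23 mm above its underside; z is up. At first it lies lid up on the table, 25 mm or more free beside each long side, length within 0.35 rad of world x
- bay (a point): centre of the floor of the caddy's empty bay, on the floor (4 mm above the table). Axes: x to the caddy's back, away from the robot (turned by up to 0.35 rad from world x), y to its left, z up. The bay is 164 mm long (x), 165 mm wide (y), its walls 36 mm above its floor (rolled front and back rims 40 mm). The caddy stands firm
- handle (a point): middle of the caddy's handle, a fixed tube along y above x = 0 of the bay, 24 mm thick (29 mm at the rubber grip), axis 246 mm above the bay floor: no room straight down on the bay's middle, but free in front of and below it. Two flat uprights carry it, 32 mm wide in x, 143 mm either side in y, with gussets 90 mm wide in x up to 76 mm above the floor
- hammer: welder's hammer, 240 mm long, lying on the table; origin midway along; to be left alone
- spray: spray can, 55 mm across and 160 mm high, standing on the table; origin at its foot; to be left alone
- offcut: offcut of steel angle, 140 x 40 x 40 mm, lying on the table; origin under its middle; to be left alone
- brush: wire brush, 225 mm long, 28 mm high, lying on the table beyond the tins; origin under its middle; to be left alone
- magnet: orange welding magnet, 85 x 65 x 22 mm, in the caddy's other bay (its right one); origin under it; to be left alone
- nozzle: copper gas nozzle, 26 mm across and 60 mm high, standing in the caddy's other bay (its right one); origin at its foot; to be left alone
Not all that is in view belongs to the job. Leave any orange or turquoise look-alike of the part that bears tin_2_mid alone.

How it is judged (in metres and radians):
At the end, for the whole second after the job is handed in: One stack in the empty bay, heaviest tin on the floor, lightest on top (judged by the load each bears), lids up within 0.1 rad, each centre within 20 mm of the one beneath, 28 mm (x) and 55 mm (y) of the bay's centre, lengths within 0.26 rad of the bay's x, let go, at rest (x of tin_1_mid in the frame of bay between -0.028 and 0.028 m and y of tin_1_mid in the frame of bay between -0.055 and 0.055 m and angle between the x axis of each of tin_1_mid, tin_2_mid, tin_3_mid and the x axis of bay, either way round below 0.26 rad and angle between each of tin_1_mid, tin_2_mid, tin_3_mid's own z axis and vertical below 0.1 rad and linear speed of each of tin_1, tin_2, tin_3 below 0.02 m/s and contact force between each of tin_1, tin_2, tin_3 and the fingers below 0.1 N and x of tin_2_mid in the frame of bay between -0.028 and 0.028 m and y of tin_2_mid in the frame of bay between -0.055 and 0.055 m and x of tin_3_mid in the frame of bay between -0.028 and 0.028 m and y of tin_3_mid in the frame of bay between -0.055 and 0.055 m and ((z of tin_1_mid in the frame of bay between 0.015 and 0.031 m and z of tin_2_mid in the frame of bay between 0.061 and 0.077 m and z of tin_3_mid in the frame of bay between 0.107 and 0.123 m and contact force between tin_2 and tin_1 between 5 and 7.9 N and contact force between tin_3 and tin_2 between 1.2 and 3.1 N and horizontal distance between tin_1_mid and tin_2_mid below 0.02 m and horizontal distance between tin_2_mid and tin_3_mid below 0.02 m) or (z of tin_1_mid in the frame of bay between 0.015 and 0.031 m and z of tin_3_mid in the frame of bay between 0.061 and 0.077 m and z of tin_2_mid in the frame of bay between 0.107 and 0.123 m and contact force between tin_3 and tin_1 between 5 and 7.9 N and contact force between tin_2 and tin_3 between 1.2 and 3.1 N and horizontal distance between tin_1_mid and tin_3_mid below 0.02 m and horizontal distance between tin_3_mid and tin_2_mid below 0.02 m) or (z of tin_2_mid in the frame of bay between 0.015 and 0.031 m and z of tin_1_mid in the frame of bay between 0.061 and 0.077 m and z of tin_3_mid in the frame of bay between 0.107 and 0.123 m and contact force between tin_1 and tin_2 between 5 and 7.9 N and contact force between tin_3 and tin_1 between 1.2 and 3.1 N and horizontal distance between tin_2_mid and tin_1_mid below 0.02 m and horizontal distance between tin_1_mid and tin_3_mid below 0.02 m) or (z of tin_2_mid in the frame of bay between 0.015 and 0.031 m and z of tin_3_mid in the frame of bay between 0.061 and 0.077 m and z of tin_1_mid in the frame of bay between 0.107 and 0.123 m and contact force between tin_3 and tin_2 between 5 and 7.9 N and contact force between tin_1 and tin_3 between 1.2 and 3.1 N and horizontal distance between tin_2_mid and tin_3_mid below 0.02 m and horizontal distance between tin_3_mid and tin_1_mid below 0.02 m) or (z of tin_3_mid in the frame of bay between 0.015 and 0.031 m and z of tin_1_mid in the frame of bay between 0.061 and 0.077 m and z of tin_2_mid in the frame of bay between 0.107 and 0.123 m and contact force between tin_1 and tin_3 between 5 and 7.9 N and contact force between tin_2 and tin_1 between 1.2 and 3.1 N and horizontal distance between tin_3_mid and tin_1_mid below 0.02 m and horizontal distance between tin_1_mid and tin_2_mid below 0.02 m) or (z of tin_3_mid in the frame of bay between 0.015 and 0.031 m and z of tin_2_mid in the frame of bay between 0.061 and 0.077 m and z of tin_1_mid in the frame of bay between 0.107 and 0.123 m and contact force between tin_2 and tin_3 between 5 and 7.9 N and contact force between tin_1 and tin_2 between 1.2 and 3.1 N and horizontal distance between tin_3_mid and tin_2_mid below 0.02 m and horizontal distance between tin_2_mid and tin_1_mid below 0.02 m))); the robot touches nothing.
It fails at once if a tin is dropped (falls faster than 0.6 m/s with no finger on it, about 18 mm) ((linear speed of tin_1 above 0.6 m/s and contact force between tin_1 and the fingers below 0.1 N) or (linear speed of tin_2 above 0.6 m/s and contact force between tin_2 and the fingers below 0.1 N) or (linear speed of tin_3 above 0.6 m/s and contact force between tin_3 and the fingers below 0.1 N)).
It fails at once if something else on the table or in the caddy is moved more than 30 mm (distance of any of hammer, spray, offcut, brush, magnet, nozzle from where it was at the start of the episode above 0.03 m).
It also fails if it takes over 72 s, if anything falls off the work surface, if the arm or the gripper's body presses on something with over 40 N, if the wrist force passes 120 N, or if a joint passes its speed limit or range.

## Working session

There is one attempt and no reset: what is moved stays moved. The work goes in short steps, Python scripts to look and compute and a shell command to move; the robot and the scene stay as the last step left them, time stands still between calls to the robot, and variables do not carry over. Pictures are saved under pics/ and viewed, and the job is handed in when it is done.

```bash
ls; mkdir -p pics; python3 - <<'E'
from workcell import bot,cams
import cv2
print(bot.sense())
for n in ["side","top","wrist"]:
    c=cams.camera(n)
    cv2.imwrite(f"pics/{n}0.png",c["image"][:,:,::-1])
    print(n,{k:v for k,v in c.items() if k not in("image","z_map")})
E
```

```text
pics
{'clock': 0.0, 'joint_pos': array([ 1.07358523e+00,  3.13452097e-01,  1.49839811e+00, -8.81214218e-06,
        1.33100934e+00, -2.23402405e-01]), 'joint_vel': array([-0.00018132, -0.0008366 , -0.00018482,  0.00107489,  0.00055693,
        0.00124603]), 'effort': array([ 3.37500223e-04, -4.02205002e+01, -2.52268231e+01,  6.95038866e-02,
        3.52020131e-02, -1.39137901e-04]), 'tool_pos': array([141.85979955, 505.22596782, 238.17466866]), 'eef_rot': array([-0.42727105,  0.5639664 ,  0.4268961 ,  0.56315279]), 'wrist_force': array([-0.04719768,  0.10077526,  0.45383255]), 'moment': array([-0.07453202, -0.03133601,  0.00806572]), 'grip_width': 0.9990673075604113}
side {'fov_y': 56.12304199987272, 'cx': 325.8302255511024, 'cy': 240.27231632812718, 'k1': -0.09756574229857813, 'xyz': array([ 399.11196167, -770.65427074,  695.82734265]), 'rotation': array([ 0.86970767, -0.06663724,  0.03146928, -0.48803455])}
top {'fov_y': 54.431808882206184, 'cx': 323.4065852551255, 'cy': 243.45922258693673, 'k1': -0.021498242320540734, 'xyz': array([ 300.4335237 ,   86.81059462, 1405.99512503]), 'rotation': array([-0.70117452,  0.70745053, -0.05941896,  0.0658591 ])}
wrist {'fov_y': 69.0097075282832, 'cx': 325.0039211105184, 'cy': 239.0018709295103, 'k1': 0.011407369271358655, 'tool_from_camera': array([[-8.35441189e-04, -3.13279634e-01,  9.49660557e-01,
        -1.46905687e+02],
       [-1.25840155e-04, -9.49660848e-01, -3.13279841e-01,
         8.27989300e+01],
       [ 9.99999643e-01, -3.81232314e-04,  7.53962630e-04,
         7.46861071e-01],
       [ 0.00000000e+00,  0.00000000e+00,  0.00000000e+00,
         1.00000000e+00]])}
```

View pics/top0.png

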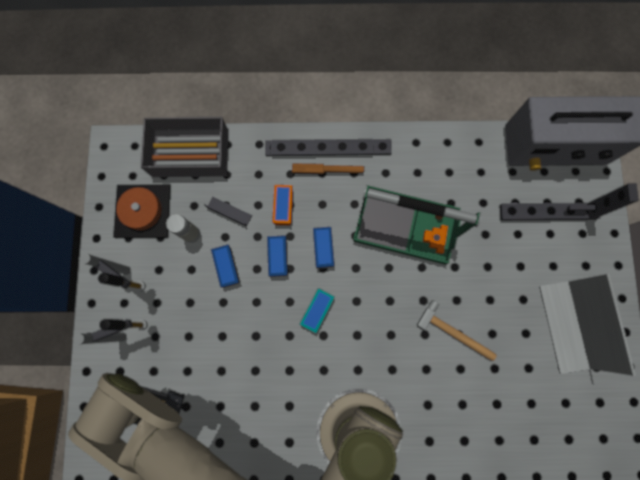

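View pics/side0.png

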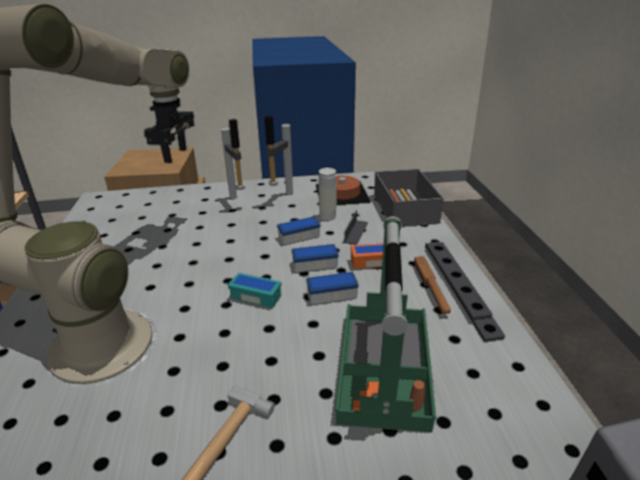

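View pics/wrist0.png

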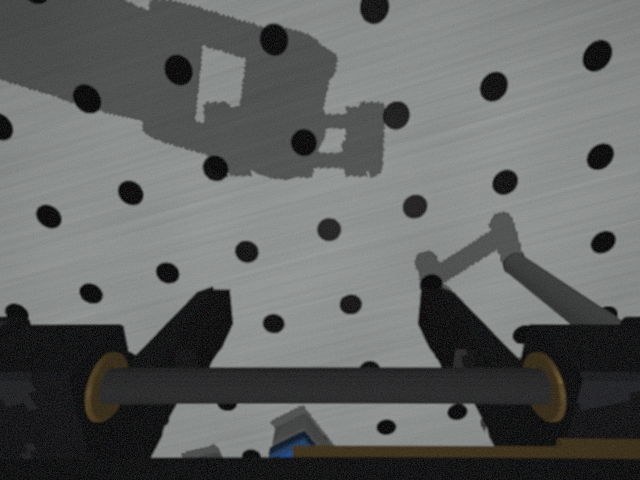

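Top view: three blue-lidded tins at about (225,266), (278,256) and (323,248). The look-alikes are orange (283,204) and turquoise (318,312). The caddy's empty bay is at about (387,220), with the handle bar running (370,195) to (475,215), and the magnet's bay is to its right. Next I'll measure.

```bash
cat > h.py <<'E'
import numpy as np,cv2
from scipy.spatial.transform import Rotation as R
from workcell import bot,cams
def K(c):
    f=c["image"].shape[0]/2/np.tan(np.radians(c["fov_y"])/2)
    return np.array([[f,0,c["cx"]],[0,f,c["cy"]],[0,0,1]])
def pose(c,s=None):
    if "xyz" in c: return R.from_quat(c["rotation"]).as_matrix(),np.array(c["xyz"])
    T=np.array(c["tool_from_camera"]); Q=R.from_quat(s["eef_rot"]).as_matrix()
    return Q@T[:3,:3], Q@T[:3,3]+s["tool_pos"]
def rays(c,px,s=None):
    d=np.array([c["k1"],0,0,0,0])
    u=cv2.undistortPoints(np.array(px,float).reshape(-1,1,2),K(c),d).reshape(-1,2)
    M,t=pose(c,s)
    return t,(M@np.c_[u,np.ones(len(u))].T).T
def onplane(c,px,z,s=None):
    t,r=rays(c,px,s)
    return t+r*((z-t[2])/r[:,2])[:,None]
def proj(c,P,s=None):
    M,t=pose(c,s); q=(np.array(P,float).reshape(-1,3)-t)@M
    return cv2.projectPoints(q.reshape(-1,1,3),np.zeros(3),np.zeros(3),K(c),np.array([c["k1"],0,0,0,0]))[0].reshape(-1,2)
def cloud(c,s=None):
    h,w=c["z_map"].shape; v,u=np.mgrid[:h,:w]
    t,r=rays(c,np.c_[u.ravel(),v.ravel()],s)
    return (t+r*c["z_map"].reshape(-1,1)).reshape(h,w,3)
E
python3 - <<'E'
from h import *
for n in ["top","side"]:
    c=cams.camera(n); im=c["image"]; hsv=cv2.cvtColor(im,cv2.COLOR_RGB2HSV); X=cloud(c)
    m=cv2.inRange(hsv,(105,120,60),(125,255,255))
    cs,_=cv2.findContours(m,cv2.RETR_EXTERNAL,cv2.CHAIN_APPROX_NONE)
    for k in cs:
        if cv2.contourArea(k)<60: continue
        mk=np.zeros(m.shape,np.uint8); cv2.drawContours(mk,[k],-1,1,-1)
        P=onplane(c,k.reshape(-1,2),46)
        ctr,wh,a=cv2.minAreaRect(P[:,:2].astype(np.float32))
        M=cv2.moments(k); ce=onplane(c,[[M['m10']/M['m00'],M['m01']/M['m00']]],46)[0]
        print(n,k.reshape(-1,2).mean(0).round(),np.round(ctr),np.round(wh),round(a,1),ce.round(1),"z",np.median(X[...,2][mk>0]).round(1))
    g=cv2.inRange(hsv,(60,80,30),(85,255,255))
    cs,_=cv2.findContours(g,cv2.RETR_EXTERNAL,cv2.CHAIN_APPROX_NONE)
    for k in cs:
        if cv2.contourArea(k)>100:print("green",cv2.boundingRect(k),cv2.contourArea(k))
c=cams.camera("top");im=c["image"][160:360,180:500,::-1]
cv2.imwrite("pics/topz.png",cv2.resize(im,(800,500),interpolation=cv2.INTER_CUBIC))
E
```

```text
top [317. 310.] [349. 119.] [32. 96.] 62.8 [348.6 119.3  46. ] z 46.0
top [225. 266.] [481. 390.] [117.  53.] 15.7 [480.3 389.7  46. ] z 46.3
top [277. 256.] [509. 235.] [116.  53.] 3.7 [509.  235.8  46. ] z 46.2
top [323. 247.] [534.  99.] [118.  50.] 4.1 [533.1  99.   46. ] z 45.9
top [282. 203.] [669. 222.] [31. 94.] 87.5 [668.5 222.2  46. ] z 46.3
green (354, 210, 118, 54) 2080.5
side [254. 283.] [349. 117.] [33. 98.] 62.1 [349.5 116.3  46. ] z 45.2
side [332. 283.] [534.  91.] [116.  66.] 3.8 [533.8  87.5  46. ] z 44.9
side [369. 249.] [658. 220.] [27. 76.] 87.1 [657.  219.8  46. ] z 45.3
side [314. 253.] [511. 224.] [118.  61.] 2.5 [509.4 223.7  46. ] z 44.9
side [298. 225.] [481. 382.] [118.  69.] 15.8 [480.4 377.9  46. ] z 45.0
side [279. 165.] [452. 876.] [249.  29.] 87.5 [452.5 866.3  46. ] z -105.3
side [296. 115.] [ 779. 2759.] [ 820. 4013.] 0.1 [ 668.6 1837.4   46. ] z 203.1
green (336, 242, 99, 189) 7662.0
```

View pics/topz.png

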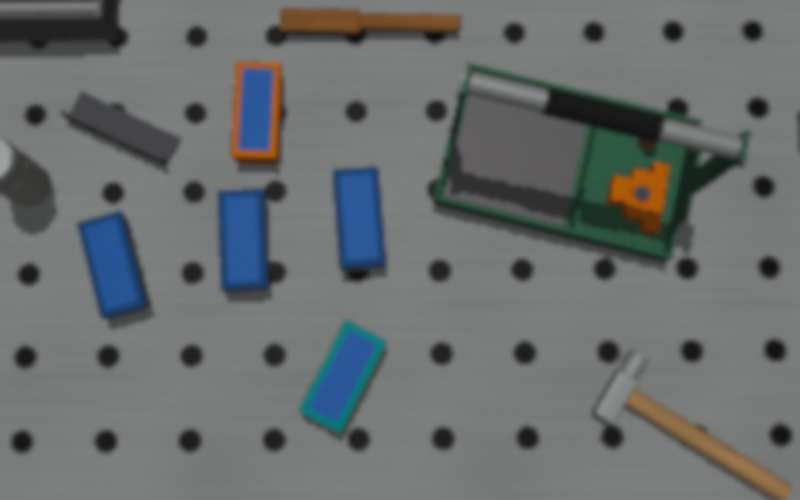

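```bash
python3 - <<'E'
from h import *
c=cams.camera("top"); X=cloud(c); hsv=cv2.cvtColor(c["image"],cv2.COLOR_RGB2HSV)
g=cv2.inRange(hsv,(55,60,20),(90,255,255))>0
box=np.zeros(g.shape,bool); box[180:275,345:485]=1
for lo,hi in [(30,37.5),(37.5,50),(50,90),(90,300)]:
    m=g&box&(X[...,2]>lo)&(X[...,2]<hi); P=X[m]
    print(lo,hi,m.sum(), cv2.minAreaRect(P[:,:2].astype(np.float32)) if m.sum()>5 else '')
# handle: highest pts
m=box&(X[...,2]>220)&(X[...,2]<290); P=X[m]; print("handle",m.sum(),cv2.minAreaRect(P[:,:2].astype(np.float32)),P[:,2].max())
d=P[:,:2]-P[:,:2].mean(0); print(P.mean(0),np.linalg.svd(d,full_matrices=0)[2][0])
# bay floor
s=hsv[...,1]<60
m=s&box&(X[...,2]>0)&(X[...,2]<10)
mm=cv2.morphologyEx(m.astype(np.uint8),cv2.MORPH_OPEN,np.ones((3,3)))
n,l,st,ce=cv2.connectedComponentsWithStats(mm)
for i in range(1,n):
    if st[i,4]>300: print(st[i],ce[i],cv2.minAreaRect(X[l==i][:,:2].astype(np.float32)),X[l==i][:,2].mean())
v=np.zeros((*g.shape,3),np.uint8); z=np.clip(X[...,2],0,280)
v=cv2.applyColorMap((z/280*255).astype(np.uint8),cv2.COLORMAP_JET)
cv2.imwrite("pics/zm.png",cv2.resize(v[175:280,340:490],(750,525),interpolation=cv2.INTER_NEAREST))
E
```

```text
30 37.5 114 ((603.7118530273438, -153.09783935546875), (289.8023986816406, 174.2339630126953), 74.86380004882812)
37.5 50 349 ((602.6143798828125, -151.29693603515625), (288.78515625, 174.30043029785156), 75.65463256835938)
50 90 82 ((567.223876953125, -148.8834228515625), (295.5616455078125, 99.15869903564453), 86.21121215820312)
90 300 207 ((602.8375854492188, -151.7665252685547), (287.693115234375, 30.63290786743164), 75.3566665649414)
handle 1285 ((601.9379272460938, -153.53091430664062), (301.341552734375, 34.30008316040039), 75.17078399658203) 273.6446318578344
[ 600.03444755 -155.34170028  259.246201  ] [0.25528034 0.96686708]
[ 358  198   55   51 1446] [385.84024896 224.50345781] ((611.9315185546875, -93.22396850585938), (152.9652557373047, 131.40594482421875), 74.39591217041016) 4.421731464990161
```

View pics/zm.png

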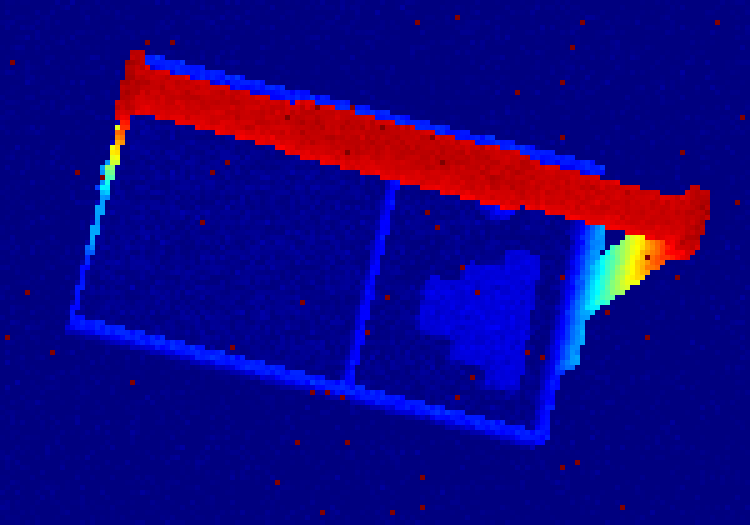

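```bash
python3 - <<'E'
from h import *
c=cams.camera("top"); X=cloud(c)
ph=-0.256; A=np.array([[np.cos(ph),-np.sin(ph)],[np.sin(ph),np.cos(ph)]])
L=(X[...,:2]-[602.5,-152])@A; z=X[...,2]
def q(m,k): 
    p=np.percentile(L[m][:,k],[2,50,98]); return m.sum(),p.round(1)
mid=(abs(L[...,0]+45)<25)
print("divider",q(mid&(z>25)&(z<45)&(abs(L[...,1]+30)<40),1))
print("left wall",q(mid&(z>25)&(z<80)&(abs(L[...,1]-143)<20),1))
print("front rim",q((abs(L[...,1]-60)<60)&(z>33)&(z<48)&(abs(L[...,0]+87)<20),0))
print("back rim",q((abs(L[...,1]-60)<60)&(z>33)&(z<48)&(abs(L[...,0]-87)<20),0))
print("handle",q((abs(L[...,1]-60)<60)&(z>225)&(z<280)&(abs(L[...,0])<40),0))
m=(z<9)&(z>1)&(abs(L[...,0]+45)<20)&(abs(L[...,1]-58)<84)
print("floor",q(m,1))
E
```

```text
divider (np.int64(42), array([-69.3, -26.3, -23.7]))
left wall (np.int64(24), array([141.2, 143.3, 144.9]))
front rim (np.int64(97), array([-86.2, -83. , -79.1]))
back rim (np.int64(86), array([81.8, 85.1, 89.6]))
handle (np.int64(494), array([-12.6,  -2.3,  13.5]))
floor (np.int64(554), array([-21.5,  57.6, 137.7]))
```

```bash
cat >> h.py <<'E'
TH=np.radians(35)
def Rt(psi,th=TH):
    s,c=np.sin(th),np.cos(th)
    x=np.array([s*np.cos(psi),s*np.sin(psi),-c]); z=np.array([-np.sin(psi),np.cos(psi),0])
    return np.c_[x,np.cross(z,x),z]
def tcp(grasp,psi,th=TH): return np.array(grasp)+19*Rt(psi,th)[:,0]
def plan(P,Rm,n,grip,s=None):
    """rows from current measured pose"""
    s=s or bot.sense(); p=np.array(s["tool_pos"]);Q=R.from_quat(s["eef_rot"]).as_matrix()
    rv=R.from_matrix(Q.T@Rm).as_rotvec(); 
    for i in range(n):
        d=(P-p)/(n-i); sh=np.round(Q.T@d,1); t=np.round(R.from_matrix(Q.T@Rm).as_rotvec()/(n-i),3)
        print([float(v) for v in [*sh,*t]]+[grip]); p=p+Q@sh; Q=Q@R.from_rotvec(t).as_matrix()
    print("rot left",np.degrees(np.linalg.norm(rv)).round(1))
def st():
    s=bot.sense(); print("t",round(s["clock"],2),"tcp",s["tool_pos"].round(1),"F",s["wrist_force"].round(2),"g",round(s["grip_width"]*88,1),"q",s["joint_pos"].round(2)); print(R.from_quat(s["eef_rot"]).as_matrix().round(2)); return s
E
python3 - <<'E'
from h import *
c=cams.camera("top"); X=cloud(c); z=X[...,2]
m=(z>140)&(z<180)&(abs(X[...,0]-560)<80)&(abs(X[...,1]-480)<80); print("spray",m.sum(),X[m].mean(0))
s=st()
psi=np.radians(15.7)
g=np.array([480-5*np.cos(psi),390-5*np.sin(psi),140])
print(tcp(g,psi)); plan(tcp(g,psi),Rt(psi),9,0.68,s)
E
```

```text
spray 333 [583.20080486 501.43097371 158.39750186]
t 0.45 tcp [142.  505.4 238.7] F [-0.57 -0.35 -0.08] g 88.0 q [ 1.07  0.31  1.5   0.    1.33 -0.22]
[[-0.   -0.96  0.27]
 [-0.    0.27  0.96]
 [-1.    0.   -0.  ]]
[485.67790999 391.59598852 124.43611116]
[12.7, -40.2, -1.9, -0.059, -0.019, -0.066, 0.68]
[15.2, -39.1, -4.4, -0.059, -0.019, -0.066, 0.68]
[17.7, -37.6, -7.0, -0.059, -0.018, -0.066, 0.68]
[20.0, -35.9, -9.6, -0.059, -0.019, -0.066, 0.68]
[22.1, -33.9, -12.0, -0.059, -0.018, -0.066, 0.68]
[24.0, -31.6, -14.4, -0.059, -0.019, -0.066, 0.68]
[25.7, -29.1, -16.6, -0.059, -0.018, -0.066, 0.68]
[27.2, -26.3, -18.7, -0.059, -0.019, -0.067, 0.68]
[28.4, -23.2, -20.7, -0.059, -0.018, -0.066, 0.68]
rot left 46.7
```

```bash
python3 -m pendant '[[13,-40,-2,-0.06,-0.02,-0.066,0.68],[15,-39,-4.5,-0.06,-0.02,-0.066,0.68],[17.5,-37.5,-7,-0.06,-0.02,-0.066,0.68],[20,-36,-9.5,-0.06,-0.018,-0.066,0.68],[22,-34,-12,-0.06,-0.018,-0.066,0.68]]'; python3 -m pendant '[[24,-31.5,-14.5,-0.06,-0.018,-0.066,0.68],[25.5,-29,-16.5,-0.06,-0.018,-0.066,0.68],[27,-26.5,-18.5,-0.055,-0.018,-0.066,0.68],[28.5,-23,-20.5,-0.055,-0.018,-0.066,0.68],[0,0,0,0,0,0,0.68]]'; python3 - <<'E'
from h import *
s=st()
psi=np.radians(15.7)
g=np.array([480-5*np.cos(psi),390-5*np.sin(psi),30]); plan(tcp(g,psi),Rt(psi),3,0.68,s)
c=cams.camera("wrist"); cv2.imwrite("pics/w1.png",c["image"][:,:,::-1])
m=cv2.inRange(cv2.cvtColor(c["image"],cv2.COLOR_RGB2HSV),(105,120,60),(125,255,255))
for k in cv2.findContours(m,cv2.RETR_EXTERNAL,cv2.CHAIN_APPROX_NONE)[0]:
    if cv2.contourArea(k)<400: continue
    P=onplane(c,k.reshape(-1,2),46,s); print(cv2.boundingRect(k),cv2.minAreaRect(P[:,:2].astype(np.float32)))
E
```

```text
clock: 1.08
tool_pos: [333.9, 442.3, 175.2]
eef_rot: [-0.573, 0.387, 0.428, 0.582]
wrist_force: [-0.3, 0.3, 0.3]
grip_width: 0.839
clock: 1.7
tool_pos: [486.3, 391.7, 123.4]
eef_rot: [0.664, -0.239, -0.409, -0.578]
wrist_force: [-0.6, 0.3, 0.2]
grip_width: 0.843
t 1.7 tcp [486.3 391.7 123.4] F [-0.58  0.33  0.16] g 74.2 q [ 0.55  0.45  1.77 -0.45  0.37 -0.91]
[[ 0.55 -0.79 -0.27]
 [ 0.15 -0.22  0.96]
 [-0.82 -0.57  0.  ]]
[29.7, 20.9, -0.1, -0.001, 0.0, -0.001, 0.68]
[29.6, 21.0, -0.0, -0.002, 0.0, -0.001, 0.68]
[29.7, 21.0, 0.0, -0.001, 0.0, -0.001, 0.68]
rot left 0.3
(46, 260, 69, 57) ((667.763916015625, 220.57102966308594), (36.22660446166992, 98.65568542480469), 87.56913757324219)
(265, 73, 117, 167) ((476.33612060546875, 389.7490539550781), (122.47551727294922, 54.276573181152344), 15.620100021362305)
(0, 45, 124, 187) ((503.9649963378906, 239.8129425048828), (124.44873046875, 59.417503356933594), 1.8904860019683838)
```

View pics/w1.png

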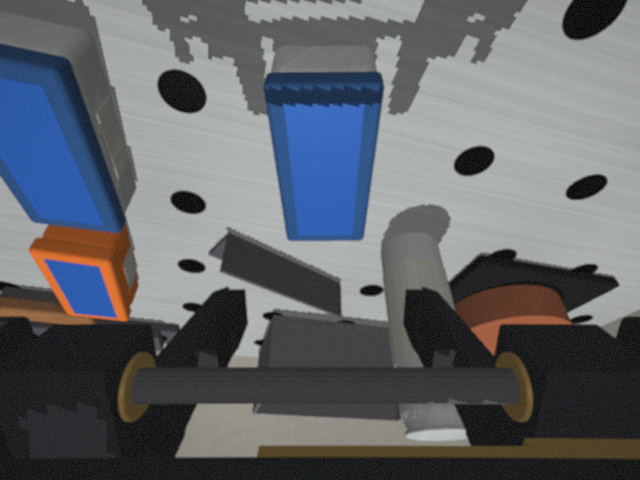

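The wrist view shows tin A's lid at (325,160), centred between the fingers. The spray can and offcut lie beyond it. Descending.

```bash
python3 -m pendant '[[29.5,21,0,0,0,0,0.68],[29.5,21,0,0,0,0,0.68],[29.5,21,0,0,0,0,0.68],[0,0,0,0,0,0,0.68],[0,0,0,0,0,0,-1]]'; python3 -m pendant '[[0,0,0,0,0,0,-1],[0,0,0,0,0,0,-1],[0,0,0,0,0,0,-1]]'
```

```text
clock: 2.38
tool_pos: [485.3, 394.0, 22.2]
eef_rot: [0.665, -0.237, -0.408, -0.578]
wrist_force: [-0.5, -1.5, -0.4]
grip_width: 0.748
clock: 2.75
tool_pos: [485.6, 393.5, 22.3]
eef_rot: [0.665, -0.237, -0.408, -0.579]
wrist_force: [-2.8, -2.3, 7.6]
grip_width: 0.634
```

```bash
python3 -m pendant '[[-12.5,-9,0,0,0,0,-1],[-25,-17.5,0,0,0,0,-1],[-12.5,-9,0,0,0,0,-1],[0,0,0,0,0,0,-1],[0,0,0,0,0,0,-1]]'; python3 -m pendant '[[0,0,0,0,0,0,-1],[0,0,0,0,0,0,-1]]';python3 - <<'E'
from h import *
st()
E
```

```text
clock: 3.38
tool_pos: [484.8, 392.8, 80.8]
eef_rot: [0.665, -0.238, -0.409, -0.577]
wrist_force: [0.1, 0.4, -4.4]
grip_width: 0.63
clock: 3.62
tool_pos: [485.1, 393.0, 81.1]
eef_rot: [0.665, -0.238, -0.409, -0.578]
wrist_force: [-0.7, -0.4, -3.6]
grip_width: 0.632
t 3.62 tcp [485.1 393.   81.1] F [-0.72 -0.43 -3.59] g 55.6 q [ 0.56  0.52  1.8  -0.61  0.28 -0.74]
[[ 0.55 -0.79 -0.27]
 [ 0.16 -0.22  0.96]
 [-0.82 -0.57  0.  ]]
```

A reads about 3.8 N, so it is probably the middle tin. I'll set it back in place and weigh the next one.

```bash
python3 -m pendant '[[20,14,0,0,0,0,-1],[20,14,0,0,0,0,-1],[6,4,0,0,0,0,-1],[0,0,0,0,0,0,-1]]'; python3 - <<'E'
from h import *
st()
E
```

```text
clock: 4.12
tool_pos: [485.3, 393.2, 24.9]
eef_rot: [0.665, -0.238, -0.409, -0.577]
wrist_force: [-0.1, 0.5, -2.8]
grip_width: 0.626
t 4.12 tcp [485.3 393.2  24.9] F [-0.14  0.49 -2.8 ] g 55.1 q [ 0.56  0.63  1.82 -0.98  0.19 -0.36]
[[ 0.55 -0.79 -0.27]
 [ 0.16 -0.22  0.96]
 [-0.82 -0.57  0.  ]]
```

```bash
python3 -m pendant '[[2,1.5,0,0,0,0,-1],[0.5,0.3,0,0,0,0,-1],[0,0,0,0,0,0,-1],[0,0,0,0,0,0,-1]]'; python3 -m pendant '[[0,0,0,0,0,0,0.68],[0,0,0,0,0,0,0.68],[-20,-14,0,0,0,0,0.68],[-20,-14,0,0,0,0,0.68],[-10,-7,0,0,0,0,0.68]]';python3 - <<'E'
from h import *
s=st()
psi=np.radians(3); th=np.radians(30)
g=np.array([509-5,235.5,130]); print(tcp(g,psi,th)); plan(tcp(g,psi,th),Rt(psi,th),5,0.68,s)
E
```

```text
clock: 4.62
tool_pos: [485.6, 393.4, 22.8]
eef_rot: [0.665, -0.238, -0.409, -0.578]
wrist_force: [1.2, -0.7, -4.5]
grip_width: 0.634
clock: 5.25
tool_pos: [486.0, 393.6, 85.5]
eef_rot: [0.665, -0.237, -0.408, -0.579]
wrist_force: [0.2, -0.7, 0.4]
grip_width: 0.838
t 5.25 tcp [486.  393.6  85.5] F [ 0.19 -0.67  0.37] g 73.7 q [ 0.56  0.51  1.8  -0.6   0.29 -0.75]
[[ 0.55 -0.79 -0.27]
 [ 0.16 -0.22  0.96]
 [-0.82 -0.58  0.  ]]
[513.48698058 235.99719158 113.54551733]
[-6.5, -0.7, -31.8, 0.037, 0.024, 0.018, 0.68]
[-5.8, -1.8, -31.9, 0.037, 0.024, 0.018, 0.68]
[-5.0, -2.8, -32.0, 0.037, 0.024, 0.018, 0.68]
[-4.3, -3.9, -32.0, 0.037, 0.025, 0.018, 0.68]
[-3.7, -5.1, -31.9, 0.036, 0.024, 0.018, 0.68]
rot left 13.6
```

```bash
python3 -m pendant '[[-6.5,-1,-32,0.037,0.024,0.018,0.68],[-6,-2,-32,0.037,0.024,0.018,0.68],[-5,-3,-32,0.037,0.024,0.018,0.68],[-4.5,-4,-32,0.037,0.024,0.018,0.68],[-3.5,-5,-32,0.036,0.024,0.018,0.68]]'; python3 -m pendant '[[0,0,0,0,0,0,0.68]]'; python3 - <<'E'
from h import *
s=st()
c=cams.camera("wrist"); cv2.imwrite("pics/w2.png",c["image"][:,:,::-1])
hsv=cv2.cvtColor(c["image"],cv2.COLOR_RGB2HSV)
m=cv2.inRange(hsv,(105,120,120),(125,255,255))
for k in cv2.findContours(m,cv2.RETR_EXTERNAL,cv2.CHAIN_APPROX_NONE)[0]:
    if cv2.contourArea(k)<400: continue
    P=onplane(c,k.reshape(-1,2),46,s); print(cv2.boundingRect(k),cv2.minAreaRect(P[:,:2].astype(np.float32)))
psi=np.radians(3); th=np.radians(30)
g=np.array([509-5,235.5,32]); print(tcp(g,psi,th)); plan(tcp(g,psi,th),Rt(psi,th),4,0.68,s)
E
```

```text
clock: 5.88
tool_pos: [513.9, 234.4, 113.1]
eef_rot: [0.621, -0.338, -0.37, -0.603]
wrist_force: [-0.3, 0.1, -1.0]
grip_width: 0.84
clock: 6.0
tool_pos: [514.4, 234.2, 113.4]
eef_rot: [0.621, -0.338, -0.369, -0.603]
wrist_force: [0.6, 1.3, 0.3]
grip_width: 0.839
t 6.0 tcp [514.4 234.2 113.4] F [0.57 1.31 0.26] g 73.8 q [ 0.27  0.36  1.9  -0.29  0.38 -1.11]
[[ 0.5  -0.87 -0.05]
 [ 0.03 -0.04  1.  ]
 [-0.87 -0.5   0.  ]]
(282, 299, 44, 53) ((667.628173828125, 221.35617065429688), (36.111236572265625, 98.31297302246094), 87.56041717529297)
(0, 140, 177, 137) ((533.129150390625, 98.55209350585938), (115.55105590820312, 52.73649597167969), 4.268770217895508)
(275, 136, 107, 126) ((515.6636962890625, 236.69454956054688), (100.61650848388672, 53.399070739746094), 2.57686185836792)
(272, 106, 113, 20) ((454.6553039550781, 234.0205841064453), (9.55271053314209, 52.683135986328125), 3.7793328762054443)
(544, 76, 96, 170) ((479.9281005859375, 393.7192077636719), (115.18244934082031, 52.421234130859375), 15.614702224731445)
[513.48698058 235.99719158  15.54551733]
[21.1, 12.4, 0.4, -0.0, -0.0, -0.0, 0.68]
[21.1, 12.4, 0.5, -0.001, -0.0, -0.0, 0.68]
[21.1, 12.4, 0.5, -0.0, -0.0, -0.0, 0.68]
[21.0, 12.4, 0.4, -0.001, -0.001, -0.001, 0.68]
rot left 0.1
```

View pics/w2.png

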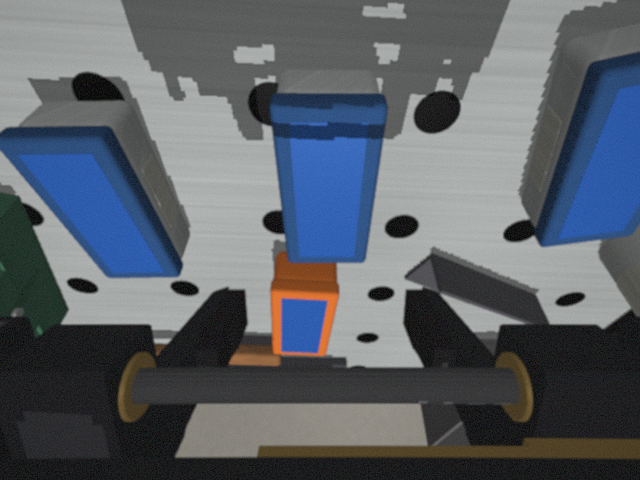

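The wrist view shows tin B centred at (328,180), C on the left, and A undisturbed and flat on the right. Descending on B, more slowly this time.

```bash
python3 -m pendant '[[21,12.5,0.5,0,0,0,0.68],[21,12.5,0.5,0,0,0,0.68],[21,12.5,0.5,0,0,0,0.68],[10,6,0,0,0,0,0.68],[10,6,0,0,0,0,0.68]]'; python3 -m pendant '[[0,0,0,0,0,0,-1],[0,0,0,0,0,0,-1],[0,0,0,0,0,0,-1],[0,0,0,0,0,0,-1]]'; python3 -m pendant '[[-10,-6,0,0,0,0,-1],[-20,-12,0,0,0,0,-1],[-20,-12,0,0,0,0,-1],[0,0,0,0,0,0,-1],[0,0,0,0,0,0,-1]]'; for i in 1 2; do python3 -m pendant '[[0,0,0,0,0,0,-1]]' | grep force; done; python3 - <<'E'
from h import *
st()
E
```

```text
clock: 6.68
tool_pos: [511.4, 237.9, 15.0]
eef_rot: [0.621, -0.337, -0.371, -0.602]
wrist_force: [-0.0, -0.5, 0.4]
grip_width: 0.836
clock: 7.18
tool_pos: [511.9, 236.8, 16.1]
eef_rot: [0.621, -0.338, -0.37, -0.602]
wrist_force: [-1.1, 1.1, -0.7]
grip_width: 0.633
clock: 7.8
tool_pos: [512.5, 236.5, 73.2]
eef_rot: [0.621, -0.339, -0.371, -0.602]
wrist_force: [0.4, -0.1, -2.3]
grip_width: 0.627
wrist_force: [-0.5, 1.3, -3.0]
wrist_force: [-1.0, 0.3, -2.0]
t 8.05 tcp [512.8 236.7  73.4] F [-1.04  0.29 -1.99] g 55.7 q [ 0.27  0.44  1.93 -0.39  0.29 -1.  ]
[[ 0.5  -0.87 -0.05]
 [ 0.03 -0.05  1.  ]
 [-0.87 -0.5  -0.  ]]
```

B reads about 2.4 N, so it is the light tin. Setting it back; C should be the heavy one.

```bash
python3 -m pendant '[[20,12,0,0,0,0,-1],[20,12,0,0,0,0,-1],[7,4,0,0,0,0,-1],[0,0,0,0,0,0,-1],[0,0,0,0,0,0,-1]]'; python3 - <<'E'
from h import *
st()
E
```

```text
clock: 8.68
tool_pos: [512.4, 236.8, 19.8]
eef_rot: [0.621, -0.338, -0.37, -0.602]
wrist_force: [-0.2, -0.1, -2.0]
grip_width: 0.634
t 8.68 tcp [512.4 236.8  19.8] F [-0.17 -0.12 -2.02] g 55.8 q [ 0.27  0.55  1.95 -0.69  0.17 -0.7 ]
[[ 0.5  -0.87 -0.05]
 [ 0.03 -0.05  1.  ]
 [-0.87 -0.5  -0.  ]]
```

```bash
python3 -m pendant '[[1.5,1,0,0,0,0,-1],[1.5,0.8,0,0,0,0,-1],[0,0,0,0,0,0,-1],[0,0,0,0,0,0,-1]]'; python3 -m pendant '[[0,0,0,0,0,0,0.68],[0,0,0,0,0,0,0.68],[-20,-12,0,0,0,0,0.68],[-20,-12,0,0,0,0,0.68],[-20,-12,0,0,0,0,0.68]]';python3 - <<'E'
from h import *
s=st()
psi=np.radians(4.2); th=np.radians(30)
g=np.array([533.5-5,98.5,110]); print(tcp(g,psi,th)); plan(tcp(g,psi,th),Rt(psi,th),4,0.68,s)
E
```

```text
clock: 9.18
tool_pos: [512.2, 236.8, 16.1]
eef_rot: [0.621, -0.338, -0.37, -0.602]
wrist_force: [-0.0, -0.0, -0.1]
grip_width: 0.637
clock: 9.8
tool_pos: [513.4, 236.8, 86.7]
eef_rot: [0.621, -0.338, -0.37, -0.602]
wrist_force: [0.1, 0.1, 0.1]
grip_width: 0.838
t 9.8 tcp [513.4 236.8  86.7] F [0.09 0.06 0.07] g 73.7 q [ 0.27  0.41  1.92 -0.35  0.32 -1.04]
[[ 0.5  -0.87 -0.05]
 [ 0.03 -0.05  1.  ]
 [-0.87 -0.5   0.  ]]
[537.97448753  99.19576287  93.54551733]
[0.7, -4.6, -34.7, -0.004, -0.002, -0.001, 0.68]
[0.6, -4.4, -34.7, -0.004, -0.003, -0.0, 0.68]
[0.5, -4.3, -34.7, -0.005, -0.002, -0.001, 0.68]
[0.4, -4.2, -34.8, -0.004, -0.003, -0.0, 0.68]
rot left 1.2
```

```bash
python3 -m pendant '[[0,-4.5,-34.7,-0.004,-0.002,0,0.68],[0,-4.5,-34.7,-0.004,-0.002,0,0.68],[0,-4.5,-34.7,-0.004,-0.002,0,0.68],[0,-4,-34.7,-0.004,-0.002,0,0.68],[0,0,0,0,0,0,0.68]]';python3 - <<'E'
from h import *
s=st()
c=cams.camera("wrist"); cv2.imwrite("pics/w3.png",c["image"][:,:,::-1])
hsv=cv2.cvtColor(c["image"],cv2.COLOR_RGB2HSV)
m=cv2.inRange(hsv,(105,120,120),(125,255,255))
for k in cv2.findContours(m,cv2.RETR_EXTERNAL,cv2.CHAIN_APPROX_NONE)[0]:
    if cv2.contourArea(k)<400: continue
    P=onplane(c,k.reshape(-1,2),46,s); print(cv2.boundingRect(k),cv2.minAreaRect(P[:,:2].astype(np.float32)))
psi=np.radians(4.2); th=np.radians(30)
g=np.array([533.5-5,98.5,33]); print(tcp(g,psi,th)); plan(tcp(g,psi,th),Rt(psi,th),4,0.68,s)
E
```

```text
clock: 10.42
tool_pos: [537.4, 97.3, 95.0]
eef_rot: [0.624, -0.333, -0.374, -0.599]
wrist_force: [0.2, 0.9, 0.7]
grip_width: 0.838
t 10.43 tcp [537.4  97.3  95. ] F [0.2  0.85 0.73] g 73.7 q [-0.07  0.35  1.99  0.23  0.29 -1.91]
[[ 0.5  -0.86 -0.07]
 [ 0.03 -0.06  1.  ]
 [-0.87 -0.5  -0.  ]]
(458, 311, 49, 30) ((641.4069213867188, 223.46673583984375), (36.17083740234375, 45.72283935546875), 87.0124740600586)
(269, 165, 113, 120) ((541.523193359375, 98.89833068847656), (98.3268814086914, 53.695945739746094), 4.084421634674072)
(265, 134, 121, 23) ((481.9377136230469, 94.61100769042969), (11.142489433288574, 53.651676177978516), 4.551521301269531)
(502, 96, 138, 177) ((508.5521240234375, 237.73526000976562), (116.43006134033203, 53.06521987915039), 2.8585808277130127)
[537.97448753  99.19576287  16.54551733]
[17.1, 9.6, 0.5, -0.001, -0.001, -0.0, 0.68]
[17.1, 9.6, 0.5, -0.001, -0.001, -0.001, 0.68]
[17.1, 9.7, 0.4, -0.001, -0.001, -0.0, 0.68]
[17.1, 9.6, 0.5, -0.001, -0.001, -0.001, 0.68]
rot left 0.4
```

View pics/w3.png

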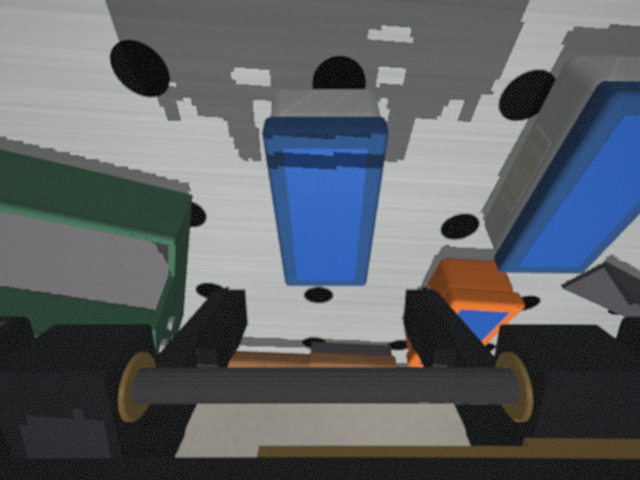

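C is centred at (325,200), with the caddy's front-left corner at (187,195) clear of the fingers. Gripping.

```bash
python3 -m pendant '[[17,9.6,0.5,0,0,0,0.68],[17,9.6,0.5,0,0,0,0.68],[17,9.6,0.5,0,0,0,0.68],[9,5,0.3,0,0,0,0.68],[8,4.6,0.2,0,0,0,0.68]]'; python3 -m pendant '[[0,0,0,0,0,0,-1],[0,0,0,0,0,0,-1],[0,0,0,0,0,0,-1],[0,0,0,0,0,0,-1]]'; python3 -m pendant '[[-10,-6,0,0,0,0,-1],[-20,-12,0,0,0,0,-1],[-20,-12,0,0,0,0,-1],[-20,-12,0,0,0,0,-1],[0,0,0,0,0,0,-1]]'; for i in 1 2; do python3 -m pendant '[[0,0,0,0,0,0,-1]]' | grep force; done; python3 - <<'E'
from h import *
s=st()
E
```

```text
clock: 11.1
tool_pos: [536.8, 102.4, 16.0]
eef_rot: [0.624, -0.332, -0.376, -0.598]
wrist_force: [-0.3, -1.1, 0.4]
grip_width: 0.84
clock: 11.6
tool_pos: [537.2, 101.4, 16.8]
eef_rot: [0.624, -0.332, -0.376, -0.599]
wrist_force: [0.3, 3.5, -2.3]
grip_width: 0.631
clock: 12.22
tool_pos: [538.8, 101.3, 98.9]
eef_rot: [0.625, -0.332, -0.375, -0.599]
wrist_force: [-1.3, 0.3, -7.7]
grip_width: 0.632
wrist_force: [-0.3, -0.5, -6.7]
wrist_force: [-0.6, 0.1, -7.0]
t 12.47 tcp [538.1 101.3  96.8] F [-0.63  0.08 -6.98] g 55.7 q [-0.06  0.35  1.99  0.21  0.3  -1.88]
[[ 0.49 -0.87 -0.07]
 [ 0.03 -0.06  1.  ]
 [-0.87 -0.5  -0.  ]]
```

C reads about 7.0 N, so it is the heaviest. The order is C at the bottom, A in the middle, B on top. Planning the route into the bay from the front.

```bash
cat >> h.py <<'E'
BAY=np.array([618.2,-96.1]); PB=-0.256
def bw(x,y,z): return np.array([BAY[0]+x*np.cos(PB)-y*np.sin(PB),BAY[1]+x*np.sin(PB)+y*np.cos(PB),z])
def wb(p):
    d=np.array(p[:2])-BAY; return np.array([d[0]*np.cos(PB)+d[1]*np.sin(PB),-d[0]*np.sin(PB)+d[1]*np.cos(PB)])
E
python3 - <<'E'
from h import *
s=st(); th=np.radians(30); print(wb(s["tool_pos"]))
plan(bw(-100,-18,115),Rt(PB,th),7,-1,s)
E
```

```text
t 12.47 tcp [538.1 101.3  96.8] F [-0.63  0.08 -6.98] g 55.7 q [-0.06  0.35  1.99  0.21  0.3  -1.88]
[[ 0.49 -0.87 -0.07]
 [ 0.03 -0.06  1.  ]
 [-0.87 -0.5  -0.  ]]
[-127.48347846  170.69518645]
[-4.7, 3.0, -26.8, 0.041, 0.023, -0.001, -1]
[-4.1, 1.9, -27.0, 0.04, 0.023, -0.001, -1]
[-3.4, 0.8, -27.1, 0.041, 0.023, -0.001, -1]
[-2.8, -0.3, -27.2, 0.04, 0.023, -0.001, -1]
[-2.2, -1.4, -27.3, 0.041, 0.023, -0.0, -1]
[-1.6, -2.5, -27.2, 0.04, 0.024, -0.001, -1]
[-0.9, -3.5, -27.1, 0.041, 0.023, -0.0, -1]
rot left 18.7
```

```bash
python3 -m pendant '[[-4.7,3,-27,0.04,0.023,0,-1],[-4,2,-27,0.04,0.023,0,-1],[-3.5,0.8,-27,0.04,0.023,0,-1],[-2.8,-0.3,-27,0.04,0.023,0,-1]]'; python3 -m pendant '[[-2.2,-1.4,-27.3,0.04,0.023,0,-1],[-1.6,-2.5,-27.2,0.04,0.024,-0.001,-1],[-0.9,-3.5,-27,0.04,0.023,0,-1],[0,0,0,0,0,0,-1]]'; python3 - <<'E'
from h import *
s=st(); th=np.radians(30); print(wb(s["tool_pos"]))
plan(bw(-3,-18,80),Rt(PB,th),4,-1,s)
c=cams.camera("side");cv2.imwrite("pics/s1.png",c["image"][:,:,::-1])
E
```

```text
clock: 12.98
tool_pos: [526.2, -7.6, 107.8]
eef_rot: [-0.591, 0.39, 0.319, 0.631]
wrist_force: [1.1, 0.1, -6.9]
grip_width: 0.629
clock: 13.48
tool_pos: [517.6, -89.2, 116.0]
eef_rot: [-0.563, 0.429, 0.273, 0.651]
wrist_force: [-0.5, 0.5, -7.5]
grip_width: 0.631
t 13.47 tcp [517.6 -89.2 116. ] F [-0.52  0.48 -7.51] g 55.5 q [-0.44  0.26  2.04  0.27  0.34 -1.99]
[[ 0.48 -0.84  0.25]
 [-0.13  0.22  0.97]
 [-0.87 -0.5  -0.  ]]
[-99.05599174 -18.83708562]
[19.8, -16.3, 0.2, 0.001, -0.0, -0.0, -1]
[19.8, -16.3, 0.2, 0.0, -0.0, -0.001, -1]
[19.8, -16.3, 0.2, 0.001, -0.001, -0.0, -1]
[19.8, -16.4, 0.3, 0.0, -0.0, -0.001, -1]
rot left 0.2
```

View pics/s1.png

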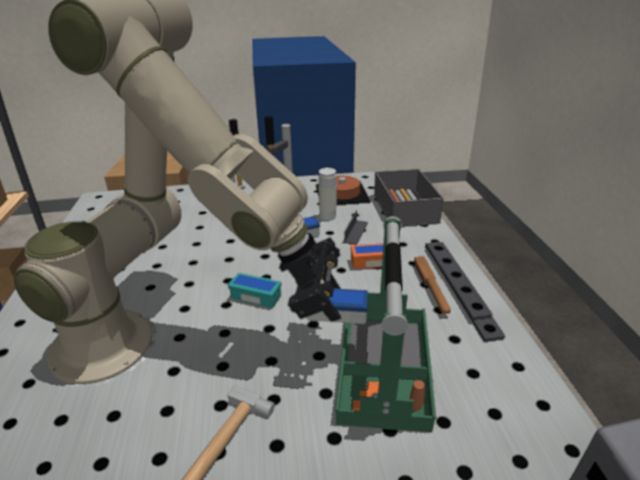

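The side view shows the tin held level at (350,300) in front of the bay, with the wrist well clear of the handle. Sliding it in.

```bash
python3 -m pendant '[[20,-16.3,0.2,0,0,0,-1],[20,-16.3,0.2,0,0,0,-1],[20,-16.3,0.2,0,0,0,-1],[20,-16.3,0.2,0,0,0,-1],[0,0,0,0,0,0,-1]]'; python3 - <<'E'
from h import *
s=st(); th=np.radians(30); print(wb(s["tool_pos"]))
plan(bw(-2,-18,24),Rt(PB,th),4,-1,s)
c=cams.camera("side");cv2.imwrite("pics/s2.png",cv2.resize(c["image"][200:440,240:500,::-1],(780,720)[:2] if 0 else (650,600)))
E
```

```text
clock: 14.15
tool_pos: [611.7, -110.6, 78.2]
eef_rot: [-0.563, 0.429, 0.275, 0.651]
wrist_force: [-1.1, 0.6, -6.7]
grip_width: 0.632
t 14.15 tcp [ 611.7 -110.6   78.2] F [-1.15  0.57 -6.74] g 55.6 q [-0.4   0.51  1.79  0.21  0.34 -1.9 ]
[[ 0.48 -0.84  0.25]
 [-0.13  0.21  0.97]
 [-0.87 -0.5  -0.  ]]
[ -2.57502607 -15.71189079]
[11.8, 6.6, -0.5, 0.001, 0.0, -0.001, -1]
[11.8, 6.6, -0.6, 0.001, 0.0, -0.001, -1]
[11.8, 6.7, -0.6, 0.001, 0.0, -0.001, -1]
[11.9, 6.6, -0.5, 0.002, 0.001, -0.0, -1]
rot left 0.3
```

View pics/s2.png

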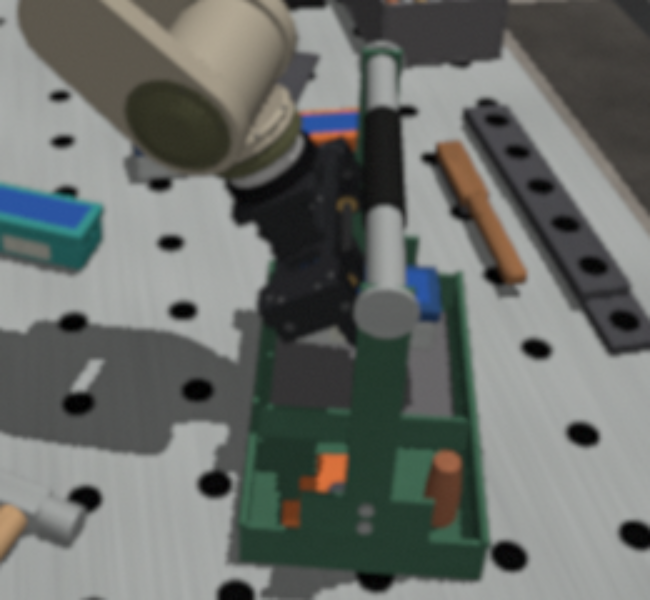

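The tin is under the handle over the bay, its blue lid at (425,290), and nothing is touching. Lowering.

```bash
python3 -m pendant '[[12,6.7,-0.5,0,0,0,-1],[12,6.7,-0.5,0,0,0,-1],[12,6.7,-0.5,0,0,0,-1],[9.5,5.4,-0.5,0,0,0,-1],[0,0,0,0,0,0,-1]]'; python3 - <<'E'
from h import *
s=st(); print(wb(s["tool_pos"]))
E
```

```text
clock: 14.82
tool_pos: [611.0, -113.5, 26.5]
eef_rot: [-0.563, 0.429, 0.274, 0.651]
wrist_force: [-0.2, 0.3, -7.5]
grip_width: 0.633
t 14.82 tcp [ 611.  -113.5   26.5] F [-0.16  0.33 -7.49] g 55.7 q [-0.4   0.6   1.81  0.33  0.23 -2.02]
[[ 0.48 -0.84  0.25]
 [-0.13  0.22  0.97]
 [-0.87 -0.5  -0.  ]]
[ -2.58705531 -18.68925728]
```

```bash
python3 -m pendant '[[2,1.2,0,0,0,0,-1],[1.5,1,0,0,0,0,-1],[0,0,0,0,0,0,-1]]';python3 -m pendant '[[1,0.6,0,0,0,0,-1],[0,0,0,0,0,0,-1],[0,0,0,0,0,0,-1]]'
```

```text
clock: 15.2
tool_pos: [611.3, -113.6, 23.6]
eef_rot: [-0.563, 0.429, 0.274, 0.651]
wrist_force: [-0.2, -0.6, -6.7]
grip_width: 0.63
clock: 15.58
tool_pos: [611.3, -113.6, 22.3]
eef_rot: [-0.563, 0.429, 0.274, 0.651]
wrist_force: [0.4, -0.7, -6.3]
grip_width: 0.635
```

```bash
python3 -m pendant '[[0.8,0.5,0,0,0,0,-1],[0,0,0,0,0,0,-1]]';python3 -m pendant '[[0.6,0.4,0,0,0,0,-1],[0,0,0,0,0,0,-1],[0,0,0,0,0,0,-1]]'
```

```text
clock: 15.82
tool_pos: [611.2, -113.6, 21.2]
eef_rot: [-0.563, 0.429, 0.274, 0.651]
wrist_force: [-0.3, -0.1, -6.8]
grip_width: 0.63
clock: 16.2
tool_pos: [611.3, -113.6, 20.8]
eef_rot: [-0.563, 0.429, 0.273, 0.651]
wrist_force: [-0.4, -0.1, -5.5]
grip_width: 0.629
```

```bash
python3 -m pendant '[[0.8,0.5,0,0,0,0,-1],[0,0,0,0,0,0,-1],[0,0,0,0,0,0,-1]]'
```

```text
clock: 16.58
tool_pos: [611.6, -113.7, 20.8]
eef_rot: [-0.564, 0.428, 0.273, 0.651]
wrist_force: [-5.3, 1.6, 4.3]
grip_width: 0.631
```

The floor has taken the load. Opening and backing out along the tool axis.

```bash
python3 -m pendant '[[0,0,0,0,0,0,0.6],[0,0,0,0,0,0,0.6],[-5,-2.5,0,0,0,0,0.6],[-30,0,0,0,0,0,0.6],[-40,10,0,0,0,0,0.6]]';python3 -m pendant '[[-30,40,0,0,0,0,0.6],[-30,40,0,0,0,0,0.6],[0,40,0,0,0,0,0.6],[0,0,0,0,0,0,0.6]]'; python3 - <<'E'
from h import *
s=st(); print(wb(s["tool_pos"]))
c=cams.camera("wrist"); cv2.imwrite("pics/w4.png",c["image"][:,:,::-1])
for n,c,z in [("w",c,50),("t",cams.camera("top"),50)]:
  hsv=cv2.cvtColor(c["image"],cv2.COLOR_RGB2HSV)
  m=cv2.inRange(hsv,(105,120,60),(125,255,255))
  for k in cv2.findContours(m,cv2.RETR_EXTERNAL,cv2.CHAIN_APPROX_NONE)[0]:
    if cv2.contourArea(k)<100: continue
    P=onplane(c,k.reshape(-1,2),z,s); r=cv2.minAreaRect(P[:,:2].astype(np.float32)); print(n,cv2.boundingRect(k),np.round(r[0],1),np.round(r[1],1),r[2],"bay",wb(r[0]).round(1))
E
```

```text
clock: 17.2
tool_pos: [568.5, -102.6, 81.9]
eef_rot: [-0.564, 0.429, 0.273, 0.651]
wrist_force: [0.1, 0.2, 0.2]
grip_width: 0.803
clock: 17.7
tool_pos: [442.7, -69.3, 75.4]
eef_rot: [-0.563, 0.428, 0.274, 0.652]
wrist_force: [0.2, -0.8, 1.0]
grip_width: 0.798
t 17.7 tcp [442.7 -69.3  75.4] F [ 0.21 -0.81  0.99] g 70.2 q [-0.48  0.22  2.27  0.69  0.18 -2.46]
[[ 0.48 -0.84  0.25]
 [-0.12  0.22  0.97]
 [-0.87 -0.5   0.  ]]
[-176.50870836  -18.54342375]
w (289, 340, 70, 28) [551.9 -97.4] [53.2 48.6] 75.41438293457031 bay [-63.8 -18. ]
t (305, 293, 24, 35) [349.  119.1] [32.2 96. ] 62.77936935424805 bay [-314.9  140. ]
t (211, 246, 27, 41) [479.7 390.5] [116.5  52.9] 15.711909294128418 bay [-257.2  435.7]
t (267, 236, 20, 40) [509.  236.4] [116.1  53. ] 3.010789632797241 bay [-189.8  294. ]
t (381, 203, 25, 39) [ 605.9 -108.9] [ 53.3 112.3] 75.8504409790039 bay [ -8.6 -15.5]
t (276, 188, 12, 31) [668.2 221.7] [31.2 93.3] 87.48181915283203 bay [-32.1 320.1]
```

View pics/w4.png

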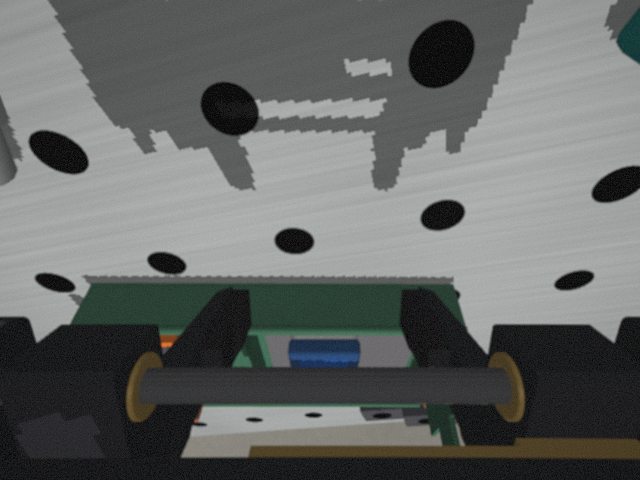

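The wrist view shows tin C in the bay at (325,352). The top view puts it at about (-7,-16) in the bay, aligned within 0.5°. Fetching A next.

```bash
python3 - <<'E'
from h import *
s=bot.sense(); th=np.radians(30); psi=np.radians(15.7)
u=np.array([np.cos(psi),np.sin(psi)])
T=tcp([*(np.array([479.7,390.5])-5*u),115],psi,th); print(T)
plan(np.array([455,160,135]),Rt(0,th),5,0.68,s)
s=dict(s); s["tool_pos"]=np.array([455,160,135.]); s["eef_rot"]=R.from_matrix(Rt(0,th)).as_quat()
plan(T,Rt(psi,th),5,0.68,s)
E
```

```text
[484.03211286 391.71770201  98.54551733]
[-14.9, 2.4, 45.1, -0.044, -0.025, 0.0, 0.68]
[-13.8, 0.4, 45.5, -0.043, -0.025, 0.0, 0.68]
[-12.7, -1.6, 45.9, -0.044, -0.026, 0.001, 0.68]
[-11.5, -3.5, 46.1, -0.043, -0.025, 0.0, 0.68]
[-10.3, -5.6, 46.1, -0.044, -0.026, 0.001, 0.68]
rot left 14.4
[9.2, -1.4, 46.3, -0.047, -0.027, -0.0, 0.68]
[10.5, -3.5, 46.0, -0.048, -0.028, -0.0, 0.68]
[11.7, -5.8, 45.4, -0.047, -0.027, 0.0, 0.68]
[13.0, -7.9, 44.8, -0.048, -0.028, 0.0, 0.68]
[14.2, -10.0, 44.0, -0.047, -0.027, 0.0, 0.68]
rot left 15.7
```

```bash
python3 -m pendant '[[-15,2.4,45,-0.044,-0.025,0,0.68],[-14,0.4,45.5,-0.044,-0.025,0,0.68],[-12.7,-1.6,46,-0.044,-0.025,0,0.68],[-11.5,-3.5,46,-0.044,-0.025,0,0.68],[-10.3,-5.6,46,-0.044,-0.025,0,0.68]]';python3 -m pendant '[[9,-1.4,46,-0.047,-0.027,0,0.68],[10.5,-3.5,46,-0.047,-0.027,0,0.68],[11.7,-5.8,45.5,-0.047,-0.027,0,0.68],[13,-8,45,-0.047,-0.027,0,0.68],[14,-10,44,-0.047,-0.027,0,0.68]]'; python3 -m pendant '[[0,0,0,0,0,0,0.68]]'; python3 - <<'E'
from h import *
s=st(); th=np.radians(30); psi=np.radians(15.7)
u=np.array([np.cos(psi),np.sin(psi)])
T=tcp([*(np.array([479.7,390.5])-5*u),115],psi,th);plan(T,Rt(psi,th),2,0.68,s)
c=cams.camera("wrist"); cv2.imwrite("pics/w5.png",c["image"][:,:,::-1])
hsv=cv2.cvtColor(c["image"],cv2.COLOR_RGB2HSV)
m=cv2.inRange(hsv,(105,120,120),(125,255,255))
for k in cv2.findContours(m,cv2.RETR_EXTERNAL,cv2.CHAIN_APPROX_NONE)[0]:
    if cv2.contourArea(k)<400: continue
    P=onplane(c,k.reshape(-1,2),46,s); print(cv2.boundingRect(k),cv2.minAreaRect(P[:,:2].astype(np.float32)))
E
```

```text
clock: 18.42
tool_pos: [456.8, 151.9, 133.4]
eef_rot: [-0.612, 0.356, 0.35, 0.614]
wrist_force: [0.5, -0.1, -0.5]
grip_width: 0.841
clock: 19.05
tool_pos: [487.9, 384.1, 96.1]
eef_rot: [0.654, -0.27, -0.43, -0.561]
wrist_force: [0.2, -1.0, -0.1]
grip_width: 0.838
clock: 19.18
tool_pos: [487.4, 384.3, 95.7]
eef_rot: [0.654, -0.27, -0.43, -0.56]
wrist_force: [-0.9, -1.2, -0.3]
grip_width: 0.841
t 19.18 tcp [487.4 384.3  95.7] F [-0.9  -1.22 -0.29] g 74.0 q [ 0.53  0.49  1.75 -0.34  0.41 -1.02]
[[ 0.48 -0.84 -0.26]
 [ 0.13 -0.23  0.97]
 [-0.87 -0.5  -0.  ]]
[-1.6, -0.2, 4.0, -0.004, -0.003, 0.001, 0.68]
[-1.6, -0.1, 4.0, -0.004, -0.003, 0.0, 0.68]
rot left 0.6
(40, 303, 59, 23) ((636.2382202148438, 221.6787567138672), (36.27785873413086, 35.35389709472656), 87.38099670410156)
(288, 164, 113, 118) ((487.90240478515625, 395.3973388671875), (96.39249420166016, 53.54314041137695), 15.62216854095459)
(286, 133, 120, 22) ((431.35321044921875, 379.5801086425781), (10.687965393066406, 52.790382385253906), 16.504695892333984)
(0, 108, 120, 167) ((508.5837707519531, 237.83522033691406), (115.742431640625, 52.36868667602539), 2.564453125)
```

```bash
python3 -m pendant '[[-1.5,0,4.5,-0.004,-0.003,0,0.68],[-1.5,0,4.5,-0.004,-0.003,0,0.68],[0,0,0,0,0,0,0.68]]'; python3 - <<'E'
from h import *
s=st(); th=np.radians(30); psi=np.radians(15.7)
plan(np.array([484.3,393,16.5]),Rt(psi,th),5,0.68,s)
E
```

```text
clock: 19.6
tool_pos: [482.7, 389.9, 98.6]
eef_rot: [0.654, -0.267, -0.433, -0.559]
wrist_force: [-0.4, -0.2, -0.2]
grip_width: 0.839
t 19.6 tcp [482.7 389.9  98.6] F [-0.38 -0.18 -0.23] g 73.8 q [ 0.55  0.49  1.74 -0.34  0.42 -1.02]
[[ 0.48 -0.83 -0.27]
 [ 0.13 -0.23  0.96]
 [-0.87 -0.5   0.  ]]
[14.5, 7.8, 0.5, -0.0, -0.0, -0.0, 0.68]
[14.5, 7.8, 0.5, -0.001, -0.0, -0.0, 0.68]
[14.4, 7.8, 0.5, -0.0, -0.0, -0.0, 0.68]
[14.5, 7.8, 0.5, -0.001, -0.0, -0.0, 0.68]
[14.4, 7.8, 0.5, -0.0, -0.001, -0.0, 0.68]
rot left 0.1
```

```bash
python3 -m pendant '[[15,7.8,0.5,0,0,0,0.68],[15,7.8,0.5,0,0,0,0.68],[14.5,7.8,0.5,0,0,0,0.68],[14.5,7.8,0.5,0,0,0,0.68],[14.5,7.8,0.5,0,0,0,0.68]]'; python3 -m pendant '[[0,0,0,0,0,0,0.68],[0,0,0,0,0,0,-1],[0,0,0,0,0,0,-1],[0,0,0,0,0,0,-1],[0,0,0,0,0,0,-1]]'; python3 -m pendant '[[-10,-6,0,0,0,0,-1],[-20,-12,0,0,0,0,-1],[-30,-18,0,0,0,0,-1],[-30,-18,0,0,0,0,-1],[0,0,0,0,0,0,-1]]';  python3 -m pendant '[[0,0,0,0,0,0,-1]]'|grep force; python3 - <<'E'
from h import *
s=st(); th=np.radians(30)
c=cams.camera("side");cv2.imwrite("pics/s3.png",c["image"][:,:,::-1])
plan(np.array([505,150,165]),Rt(0.0,th),6,-1,s)
s=dict(s); s["tool_pos"]=np.array([505,150,165.]); s["eef_rot"]=R.from_matrix(Rt(0,th)).as_quat()
plan(bw(-110,-18,120),Rt(PB,th),5,-1,s)
E
```

```text
clock: 20.23
tool_pos: [484.3, 392.8, 13.1]
eef_rot: [0.654, -0.268, -0.434, -0.558]
wrist_force: [0.4, 1.0, -0.6]
grip_width: 0.84
clock: 20.85
tool_pos: [484.9, 393.3, 15.5]
eef_rot: [0.655, -0.267, -0.434, -0.559]
wrist_force: [-1.9, -1.5, 3.8]
grip_width: 0.634
clock: 21.48
tool_pos: [487.0, 394.1, 121.6]
eef_rot: [0.655, -0.266, -0.433, -0.56]
wrist_force: [-0.8, 0.2, -5.3]
grip_width: 0.631
wrist_force: [0.1, -0.3, -3.5]
t 21.6 tcp [485.6 393.1 117.7] F [ 0.15 -0.35 -3.52] g 55.4 q [ 0.55  0.47  1.71 -0.3   0.48 -1.06]
[[ 0.48 -0.84 -0.27]
 [ 0.13 -0.23  0.96]
 [-0.87 -0.5  -0.  ]]
[-10.7, 2.8, -39.9, 0.039, 0.022, -0.001, -1]
[-9.8, 1.3, -40.2, 0.039, 0.023, -0.001, -1]
[-8.9, -0.3, -40.4, 0.04, 0.022, -0.001, -1]
[-7.9, -1.9, -40.6, 0.039, 0.023, -0.0, -1]
[-7.0, -3.5, -40.7, 0.04, 0.022, -0.001, -1]
[-6.2, -5.2, -40.6, 0.039, 0.023, -0.0, -1]
rot left 15.6
[8.0, 4.1, -47.1, 0.044, 0.026, -0.0, -1]
[9.2, 2.0, -47.1, 0.044, 0.026, 0.0, -1]
[10.5, -0.0, -46.8, 0.045, 0.025, 0.0, -1]
[11.6, -2.1, -46.5, 0.044, 0.026, 0.0, -1]
[12.9, -4.2, -46.1, 0.045, 0.025, 0.0, -1]
rot left 14.7
```

View pics/s3.png

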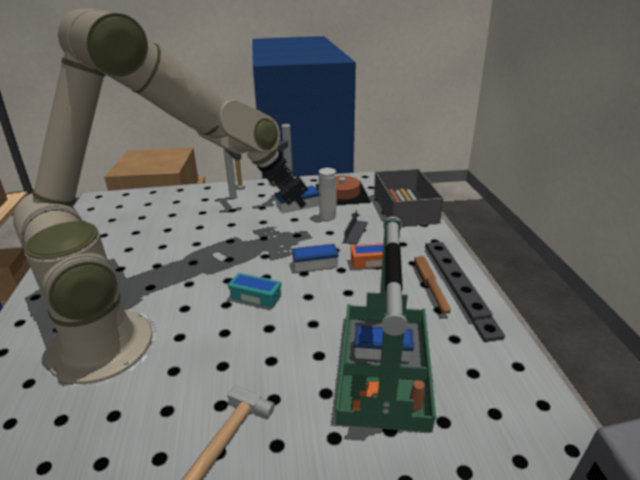

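The side view shows A lifted level at (298,195) and C in the bay at (385,340). Carrying A over.

```bash
python3 -m pendant '[[-11,2.8,-40,0.039,0.022,0,-1],[-10,1.3,-40,0.039,0.023,0,-1],[-9,0,-40.5,0.04,0.022,0,-1],[-8,-2,-40.6,0.039,0.023,0,-1],[-7,-3.5,-40.7,0.04,0.022,0,-1]]';python3 -m pendant '[[-6,-5,-40.6,0.039,0.023,0,-1],[8,4,-47,0.044,0.026,0,-1],[9,2,-47,0.044,0.026,0,-1],[10.5,0,-47,0.045,0.025,0,-1],[11.5,-2,-46.5,0.044,0.026,0,-1]]'; python3 -m pendant '[[12,-4,-46,0.045,0.025,0,-1],[0,0,0,0,0,0,-1]]'; python3 - <<'E'
from h import *
s=st(); th=np.radians(30); print(wb(s["tool_pos"]))
plan(bw(-103,-18.7,105),Rt(PB,th),1,-1,s)
plan(bw(-1.5,-18.7,82),Rt(PB,th),5,-1,s)
E
```

```text
clock: 22.28
tool_pos: [501.4, 189.5, 158.0]
eef_rot: [0.619, -0.341, -0.368, -0.604]
wrist_force: [0.7, 0.6, -4.7]
grip_width: 0.63
clock: 22.9
tool_pos: [506.1, -39.4, 129.5]
eef_rot: [-0.572, 0.416, 0.29, 0.645]
wrist_force: [0.6, 0.1, -3.2]
grip_width: 0.636
clock: 23.15
tool_pos: [506.0, -87.2, 120.9]
eef_rot: [-0.56, 0.431, 0.273, 0.653]
wrist_force: [-0.0, 0.3, -3.4]
grip_width: 0.631
t 23.15 tcp [506.  -87.2 120.9] F [-0.03  0.34 -3.38] g 55.5 q [-0.44  0.23  2.06  0.27  0.35 -1.99]
[[ 0.48 -0.84  0.26]
 [-0.13  0.22  0.97]
 [-0.87 -0.5   0.  ]]
[-110.78127526  -19.79835732]
[17.7, 1.1, 1.1, -0.004, -0.001, -0.005, -1]
rot left 0.4
[17.6, -15.1, 0.3, -0.001, -0.0, -0.001, -1]
[17.6, -15.1, 0.3, -0.001, -0.0, -0.001, -1]
[17.6, -15.1, 0.3, -0.001, -0.0, -0.001, -1]
[17.7, -15.1, 0.3, -0.001, -0.001, -0.001, -1]
[17.6, -15.0, 0.2, -0.0, -0.0, -0.001, -1]
rot left 0.4
```

```bash
python3 -m pendant '[[17.6,-15,0.3,-0.001,0,-0.001,-1],[17.6,-15,0.3,-0.001,0,-0.001,-1],[17.6,-15,0.3,-0.001,0,-0.001,-1],[17.6,-15,0.2,-0.001,0,-0.001,-1],[17.4,-15,0.2,0,0,-0.001,-1]]';python3 -m pendant '[[0,0,0,0,0,0,-1]]'; python3 - <<'E'
from h import *
s=st(); th=np.radians(30); print(wb(s["tool_pos"]))
c=cams.camera("side");cv2.imwrite("pics/s4.png",cv2.resize(c["image"][200:440,240:500,::-1],(650,600)))
plan(bw(-1.5,-18.7,68.5),Rt(PB,th),2,-1,s)
E
```

```text
clock: 23.78
tool_pos: [612.7, -110.0, 82.7]
eef_rot: [-0.564, 0.427, 0.274, 0.652]
wrist_force: [-1.0, -0.1, -3.9]
grip_width: 0.632
clock: 23.9
tool_pos: [612.5, -110.1, 82.7]
eef_rot: [-0.564, 0.427, 0.274, 0.652]
wrist_force: [-0.9, 0.5, -4.0]
grip_width: 0.629
t 23.9 tcp [ 612.5 -110.1   82.7] F [-0.92  0.49 -4.  ] g 55.3 q [-0.39  0.5   1.79  0.21  0.34 -1.89]
[[ 0.48 -0.84  0.25]
 [-0.13  0.21  0.97]
 [-0.87 -0.5  -0.  ]]
[ -1.94958153 -15.00877721]
[6.2, 3.4, -1.8, 0.002, 0.001, 0.0, -1]
[6.3, 3.3, -1.9, 0.003, 0.0, 0.001, -1]
rot left 0.3
```

View pics/s4.png

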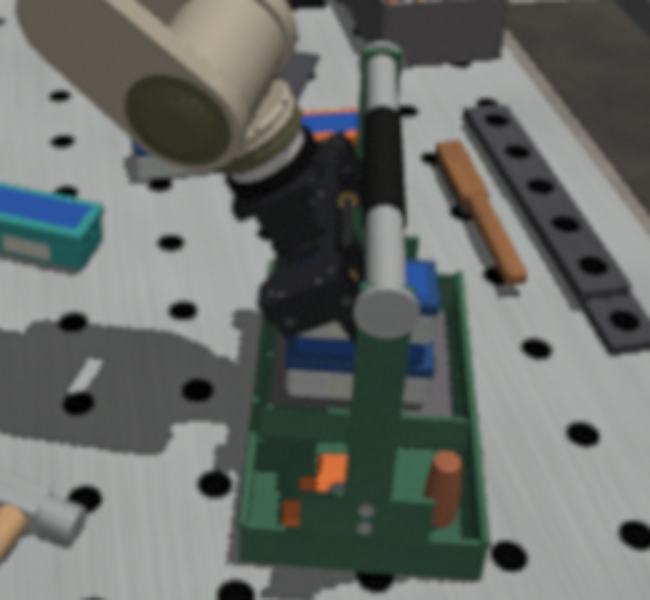

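A is held above C, their lids at (425,285) and (360,355). Lowering gently, with a y correction.

```bash
python3 -m pendant '[[6.2,3.4,-1.8,0.002,0,0,-1],[6.2,3.4,-1.8,0.002,0,0,-1],[0,0,0,0,0,0,-1],[0,0,0,0,0,0,-1]]';python3 -m pendant '[[1.3,0.8,0,0,0,0,-1],[0,0,0,0,0,0,-1],[0,0,0,0,0,0,-1]]'; python3 - <<'E'
from h import *
s=st();  print(wb(s["tool_pos"]))
E
```

```text
clock: 24.45
tool_pos: [612.0, -114.7, 70.4]
eef_rot: [-0.563, 0.428, 0.271, 0.653]
wrist_force: [0.8, -0.5, -3.5]
grip_width: 0.636
clock: 24.82
tool_pos: [612.0, -114.7, 68.8]
eef_rot: [-0.563, 0.428, 0.271, 0.653]
wrist_force: [-0.0, -0.6, -4.3]
grip_width: 0.63
t 24.82 tcp [ 612.  -114.7   68.8] F [-0.05 -0.6  -4.31] g 55.4 q [-0.4   0.52  1.79  0.25  0.31 -1.93]
[[ 0.49 -0.84  0.25]
 [-0.13  0.22  0.97]
 [-0.86 -0.5   0.  ]]
[ -1.25614327 -19.53684323]
```

```bash
python3 -m pendant '[[1,0.6,0.5,0,0,0,-1],[0.8,0.5,0,0,0,0,-1],[0,0,0,0,0,0,-1]]';python3 -m pendant '[[0.6,0.4,0,0,0,0,-1],[0,0,0,0,0,0,-1],[0,0,0,0,0,0,-1]]'
```

```text
clock: 25.2
tool_pos: [612.0, -114.1, 66.5]
eef_rot: [-0.563, 0.428, 0.272, 0.653]
wrist_force: [-0.3, 0.2, -3.5]
grip_width: 0.631
clock: 25.58
tool_pos: [612.1, -114.2, 65.9]
eef_rot: [-0.563, 0.428, 0.271, 0.653]
wrist_force: [0.4, -0.0, -3.8]
grip_width: 0.637
```

```bash
python3 -m pendant '[[0.6,0.4,0,0,0,0,-1],[0,0,0,0,0,0,-1],[0,0,0,0,0,0,-1]]';python3 -m pendant '[[0.6,0.4,0,0,0,0,-1],[0,0,0,0,0,0,-1],[0,0,0,0,0,0,-1]]'
```

```text
clock: 25.95
tool_pos: [612.2, -114.2, 65.6]
eef_rot: [-0.563, 0.427, 0.271, 0.653]
wrist_force: [-1.3, 0.9, 1.2]
grip_width: 0.631
clock: 26.32
tool_pos: [612.4, -114.3, 65.5]
eef_rot: [-0.563, 0.427, 0.271, 0.653]
wrist_force: [-6.4, 1.6, 7.7]
grip_width: 0.633
```

```bash
python3 -m pendant '[[-0.5,-0.3,0,0,0,0,-1],[0,0,0,0,0,0,0.6],[0,0,0,0,0,0,0.6],[-10,0,0,0,0,0,0.6],[-30,0,0,0,0,0,0.6]]';python3 -m pendant '[[-40,5,0,0,0,0,0.6],[-30,40,0,0,0,0,0.6],[-30,40,0,0,0,0,0.6],[0,30,0,0,0,0,0.6],[0,0,0,0,0,0,0.6]]'; python3 - <<'E'
from h import *
s=st(); print(wb(s["tool_pos"]))
c=cams.camera("side");cv2.imwrite("pics/s5.png",cv2.resize(c["image"][200:440,240:500,::-1],(650,600)))
for n,c,z in [("t",cams.camera("top"),96),("t",cams.camera("top"),46)]:
  hsv=cv2.cvtColor(c["image"],cv2.COLOR_RGB2HSV)
  m=cv2.inRange(hsv,(105,120,60),(125,255,255))
  for k in cv2.findContours(m,cv2.RETR_EXTERNAL,cv2.CHAIN_APPROX_NONE)[0]:
    if cv2.contourArea(k)<100: continue
    P=onplane(c,k.reshape(-1,2),z,s); r=cv2.minAreaRect(P[:,:2].astype(np.float32)); print(z,n,cv2.boundingRect(k),np.round(r[0],1),np.round(r[1],1),r[2],"bay",wb(r[0]).round(1))
E
```

```text
clock: 26.95
tool_pos: [591.8, -108.9, 99.4]
eef_rot: [-0.562, 0.428, 0.272, 0.653]
wrist_force: [0.4, 0.1, 0.7]
grip_width: 0.802
clock: 27.58
tool_pos: [446.5, -70.7, 128.1]
eef_rot: [-0.562, 0.428, 0.272, 0.653]
wrist_force: [0.2, 0.2, 0.4]
grip_width: 0.799
t 27.57 tcp [446.5 -70.7 128.1] F [0.16 0.19 0.39] g 70.3 q [-0.48  0.09  2.22  0.35  0.34 -2.1 ]
[[ 0.49 -0.84  0.25]
 [-0.13  0.22  0.97]
 [-0.86 -0.5   0.  ]]
[-172.52498229  -18.94415879]
96 t (305, 294, 24, 34) [347.4 118. ] [31.1 92.8] 62.77975082397461 bay [-316.2  138.5]
96 t (267, 236, 20, 40) [502.  231.3] [112.2  51.3] 2.9239203929901123 bay [-195.3  287.3]
96 t (382, 204, 26, 36) [ 598.4 -107.2] [ 56.5 100.1] 75.76790618896484 bay [-16.3 -15.8]
96 t (276, 188, 12, 31) [655.7 217.1] [30.1 90.1] 87.4818115234375 bay [-43.  312.5]
46 t (305, 294, 24, 34) [349.1 119.2] [32.3 96.3] 62.779747009277344 bay [-314.8  140.1]
46 t (267, 236, 20, 40) [509.7 236.8] [116.8  53.1] 3.0107696056365967 bay [-189.3  294.6]
46 t (382, 204, 26, 36) [ 609.9 -114.3] [ 58.  103.9] 75.7679214477539 bay [ -3.4 -19.7]
46 t (276, 188, 12, 31) [669.3 222.1] [31.3 93.6] 87.48181915283203 bay [-31.1 320.7]
```

View pics/s5.png

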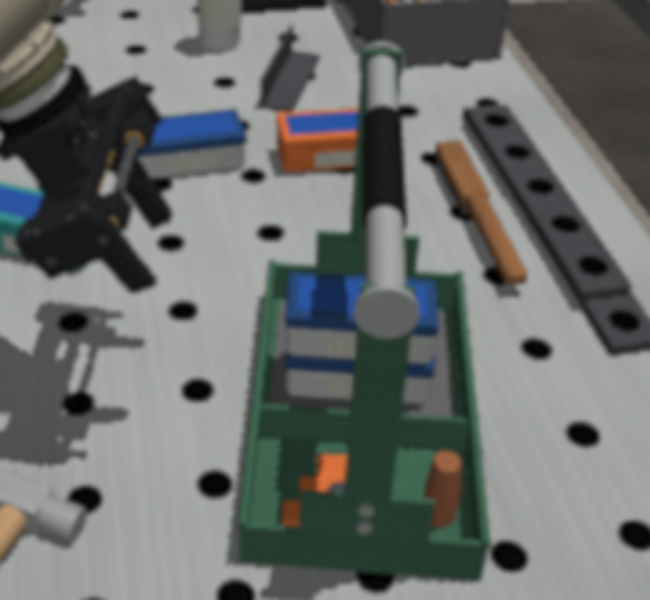

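The side view shows A squarely on C, left edges both at x≈287 in the zoom. The top view has their fronts within 2 mm. Fetching B with a slightly larger tilt (32°), gripped 12 mm short of centre, for handle clearance.

```bash
python3 - <<'E'
from h import *
s=bot.sense(); th=np.radians(32); psi=np.radians(3.0)
plan(np.array([507,237,95]),Rt(psi,th),7,0.68,s)
E
```

```text
[2.6, 5.2, 44.8, -0.038, -0.023, -0.004, 0.68]
[3.7, 3.5, 44.9, -0.038, -0.023, -0.004, 0.68]
[4.7, 1.8, 44.9, -0.038, -0.023, -0.004, 0.68]
[5.7, 0.1, 44.8, -0.038, -0.023, -0.004, 0.68]
[6.7, -1.6, 44.6, -0.037, -0.022, -0.004, 0.68]
[7.7, -3.2, 44.3, -0.038, -0.023, -0.005, 0.68]
[8.7, -4.8, 44.0, -0.037, -0.022, -0.004, 0.68]
rot left 17.7
```

```bash
python3 -m pendant '[[2.5,5,45,-0.038,-0.023,-0.004,0.68],[3.7,3.5,45,-0.038,-0.023,-0.004,0.68],[4.7,1.8,45,-0.038,-0.023,-0.004,0.68],[5.7,0,45,-0.038,-0.023,-0.004,0.68]]';python3 -m pendant '[[6.7,-1.6,44.6,-0.038,-0.022,-0.004,0.68],[7.7,-3.2,44.3,-0.038,-0.023,-0.004,0.68],[8.7,-4.8,44,-0.038,-0.022,-0.004,0.68],[0,0,0,0,0,0,0.68],[0,0,0,0,0,0,0.68]]'; python3 - <<'E'
from h import *
s=st(); th=np.radians(32); psi=np.radians(3.0)
plan(np.array([507,236.5,95]),Rt(psi,th),1,0.68,s)
plan(np.array([507,236.5,17]),Rt(psi,th),5,0.68,s)
E
```

```text
clock: 28.22
tool_pos: [482.5, 107.6, 109.3]
eef_rot: [-0.602, 0.37, 0.323, 0.63]
wrist_force: [-0.2, -0.9, 0.7]
grip_width: 0.831
clock: 28.85
tool_pos: [506.3, 238.0, 94.4]
eef_rot: [0.627, -0.327, -0.36, -0.608]
wrist_force: [-0.3, -0.2, -0.7]
grip_width: 0.839
t 28.85 tcp [506.3 238.   94.4] F [-0.32 -0.19 -0.75] g 73.8 q [ 0.28  0.39  1.95 -0.44  0.29 -0.95]
[[ 0.53 -0.85 -0.05]
 [ 0.03 -0.05  1.  ]
 [-0.85 -0.53 -0.  ]]
[-0.1, -0.9, -1.5, 0.001, 0.0, -0.003, 0.68]
rot left 0.2
[13.2, 8.1, -0.3, 0.0, 0.0, -0.001, 0.68]
[13.2, 8.1, -0.3, 0.0, 0.0, -0.0, 0.68]
[13.2, 8.0, -0.3, 0.0, 0.0, -0.001, 0.68]
[13.2, 8.1, -0.3, 0.001, 0.0, -0.0, 0.68]
[13.3, 8.1, -0.3, 0.0, 0.0, -0.001, 0.68]
rot left 0.2
```

```bash
python3 -m pendant '[[13.2,8,-0.3,0,0,0,0.68],[13.2,8,-0.3,0,0,0,0.68],[13.2,8,-0.3,0,0,0,0.68],[13.2,8,-0.3,0,0,0,0.68],[12.5,7.5,-0.3,0,0,0,0.68]]'; python3 -m pendant '[[0,0,0,0,0,0,0.68]]'; python3 - <<'E'
from h import *
st()
E
```

```text
clock: 29.48
tool_pos: [507.4, 235.6, 18.0]
eef_rot: [0.627, -0.327, -0.36, -0.609]
wrist_force: [-0.5, 0.3, 0.5]
grip_width: 0.841
clock: 29.6
tool_pos: [506.9, 235.6, 17.7]
eef_rot: [0.627, -0.328, -0.36, -0.608]
wrist_force: [0.1, 0.0, 0.5]
grip_width: 0.84
t 29.6 tcp [506.9 235.6  17.7] F [0.07 0.02 0.46] g 73.9 q [ 0.28  0.55  1.98 -1.04  0.14 -0.34]
[[ 0.53 -0.85 -0.05]
 [ 0.03 -0.04  1.  ]
 [-0.85 -0.53 -0.  ]]
```

```bash
python3 -m pendant '[[0,0,0,0,0,0,-1],[0,0,0,0,0,0,-1],[0,0,0,0,0,0,-1],[0,0,0,0,0,0,-1]]'; python3 -m pendant '[[-10,-6.3,0,0,0,0,-1],[-20,-12.5,0,0,0,0,-1],[-30,-19,0,0,0,0,-1],[-30,-19,0,0,0,0,-1],[-35,-22,0,0,0,0,-1]]'; python3 -m pendant '[[0,0,0,0,0,0,-1],[0,0,0,0,0,0,-1]]'; python3 - <<'E'
from h import *
s=st(); th=np.radians(32)
c=cams.camera("side");cv2.imwrite("pics/s6.png",c["image"][:,:,::-1])
c=cams.camera("wrist");cv2.imwrite("pics/w6.png",c["image"][:,:,::-1])
plan(bw(-130,-18.7,160),Rt(PB,th),7,-1,s)
E
```

```text
clock: 30.1
tool_pos: [507.3, 236.6, 18.9]
eef_rot: [0.627, -0.327, -0.36, -0.609]
wrist_force: [-2.2, -2.3, 6.3]
grip_width: 0.632
clock: 30.72
tool_pos: [507.1, 236.7, 166.3]
eef_rot: [0.627, -0.328, -0.361, -0.608]
wrist_force: [0.5, -0.3, -2.1]
grip_width: 0.636
clock: 30.98
tool_pos: [507.0, 236.5, 164.2]
eef_rot: [0.627, -0.328, -0.361, -0.608]
wrist_force: [0.2, -0.3, -2.2]
grip_width: 0.636
t 30.98 tcp [507.  236.5 164.2] F [ 0.21 -0.25 -2.16] g 55.9 q [ 0.28  0.26  1.89 -0.27  0.47 -1.14]
[[ 0.52 -0.85 -0.05]
 [ 0.03 -0.05  1.  ]
 [-0.85 -0.53 -0.  ]]
[-2.2, 4.8, -45.2, 0.038, 0.023, -0.001, -1]
[-1.1, 3.0, -45.4, 0.038, 0.023, -0.001, -1]
[-0.1, 1.3, -45.5, 0.038, 0.023, -0.001, -1]
[0.9, -0.4, -45.5, 0.037, 0.023, -0.001, -1]
[2.0, -2.1, -45.4, 0.038, 0.024, -0.001, -1]
[3.1, -3.8, -45.2, 0.037, 0.023, -0.0, -1]
[4.1, -5.5, -44.9, 0.038, 0.024, -0.001, -1]
rot left 17.8
```

View pics/s6.png

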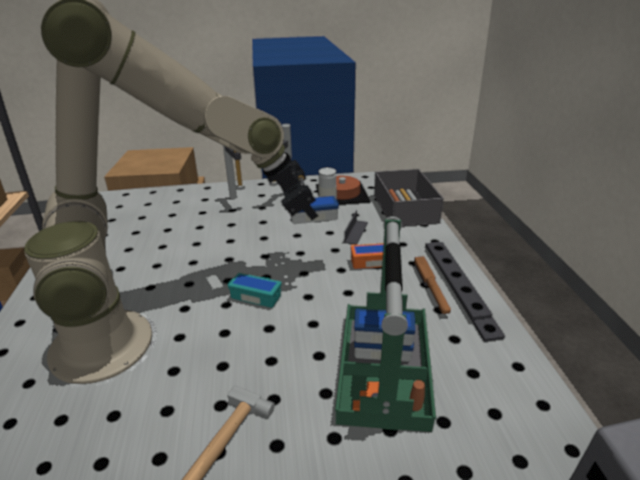

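B is held level at (320,208). Carrying it to the front of the bay.

```bash
python3 -m pendant '[[-2.2,4.8,-45,0.038,0.023,0,-1],[-1,3,-45.4,0.038,0.023,-0.001,-1],[0,1.3,-45.5,0.038,0.023,0,-1],[1,-0.4,-45.5,0.038,0.023,-0.001,-1]]';python3 -m pendant '[[2,-2,-45.4,0.038,0.024,0,-1],[3,-3.8,-45.2,0.038,0.023,0,-1],[4,-5.5,-45,0.037,0.024,0,-1],[0,0,0,0,0,0,-1]]'; python3 - <<'E'
from h import *
s=st(); th=np.radians(32); print(wb(s["tool_pos"]))
plan(bw(-90,-18.7,126),Rt(PB,th),2,-1,s)
plan(bw(-8,-18.7,125),Rt(PB,th),6,-1,s)
E
```

```text
clock: 31.58
tool_pos: [496.3, 53.9, 161.8]
eef_rot: [-0.595, 0.381, 0.305, 0.639]
wrist_force: [1.0, 1.3, -2.4]
grip_width: 0.636
clock: 32.08
tool_pos: [487.9, -83.2, 160.0]
eef_rot: [-0.567, 0.421, 0.26, 0.658]
wrist_force: [0.5, 0.1, -3.5]
grip_width: 0.632
t 32.08 tcp [487.9 -83.2 160. ] F [ 0.5   0.05 -3.5 ] g 55.6 q [-0.46  0.11  2.09  0.27  0.4  -1.99]
[[ 0.51 -0.82  0.26]
 [-0.14  0.22  0.97]
 [-0.85 -0.53  0.  ]]
[-129.34537946  -20.52700838]
[24.8, -7.8, 1.0, -0.003, -0.001, -0.002, -1]
[24.8, -7.7, 0.9, -0.003, -0.001, -0.001, -1]
rot left 0.4
[15.6, -14.1, 0.4, -0.001, -0.0, -0.001, -1]
[15.6, -14.1, 0.4, -0.001, -0.0, -0.0, -1]
[15.6, -14.1, 0.4, -0.001, -0.0, -0.001, -1]
[15.7, -14.1, 0.4, -0.001, -0.001, -0.0, -1]
[15.7, -14.1, 0.3, -0.001, -0.0, -0.001, -1]
[15.6, -14.0, 0.3, -0.001, -0.001, -0.0, -1]
rot left 0.4
```

```bash
python3 -m pendant '[[15.6,-14,0.2,-0.001,0,0,-1],[15.6,-14,0.2,-0.001,0,-0.001,-1],[15.6,-14,0.2,-0.001,0,0,-1],[15.6,-14,0.2,-0.001,0,-0.001,-1],[0,0,0,0,0,0,-1]]'; python3 - <<'E'
from h import *
s=st(); th=np.radians(32); print(wb(s["tool_pos"]))
plan(bw(-8,-18.7,125),Rt(PB,th),2,-1,s)
c=cams.camera("side");cv2.imwrite("pics/s7.png",cv2.resize(c["image"][200:440,240:500,::-1],(650,600)))
E
```

```text
clock: 32.7
tool_pos: [566.6, -99.6, 136.3]
eef_rot: [-0.57, 0.419, 0.263, 0.656]
wrist_force: [-0.5, 0.0, -2.5]
grip_width: 0.634
t 32.7 tcp [566.6 -99.6 136.3] F [-0.54  0.02 -2.52] g 55.8 q [-0.42  0.32  1.9   0.23  0.38 -1.93]
[[ 0.51 -0.82  0.25]
 [-0.13  0.21  0.97]
 [-0.85 -0.53 -0.  ]]
[-49.06964836 -16.50539256]
[15.6, -14.5, -1.2, 0.002, 0.001, -0.001, -1]
[15.7, -14.4, -1.1, 0.001, 0.001, -0.001, -1]
rot left 0.2
```

View pics/s7.png

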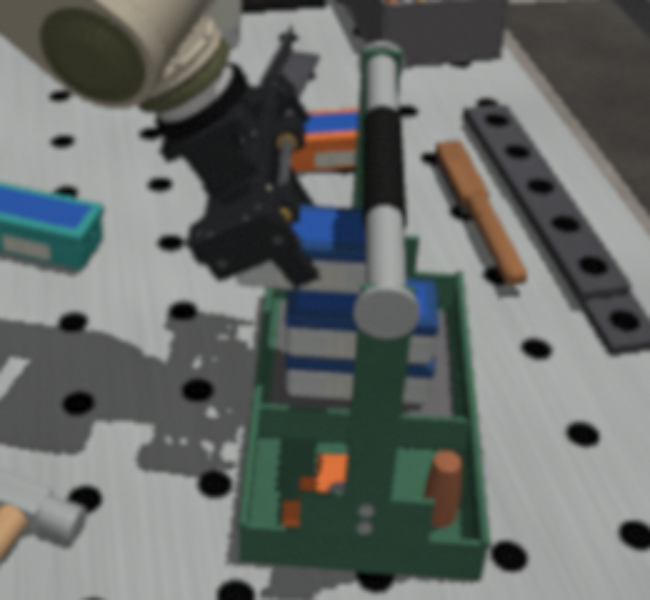

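B is at (330,250), above the stack and partly under the handle with good clearance. Continuing.

```bash
python3 -m pendant '[[10.4,-9.6,-0.8,0.001,0.001,0,-1],[10.4,-9.6,-0.8,0.001,0.001,-0.001,-1],[10,-9.6,-0.8,0.001,0,-0.001,-1],[0,0,0,0,0,0,-1]]'; python3 - <<'E'
from h import *
s=st(); th=np.radians(32); print(wb(s["tool_pos"]))
plan(bw(-8,-18.7,118),Rt(PB,th),2,-1,s)
c=cams.camera("side");cv2.imwrite("pics/s8.png",cv2.resize(c["image"][200:440,240:500,::-1],(650,600)))
E
```

```text
clock: 33.25
tool_pos: [606.0, -113.4, 126.6]
eef_rot: [-0.57, 0.419, 0.26, 0.657]
wrist_force: [-0.9, -0.2, -3.4]
grip_width: 0.632
t 33.25 tcp [ 606.  -113.4  126.6] F [-0.94 -0.18 -3.41] g 55.6 q [-0.41  0.41  1.8   0.21  0.39 -1.89]
[[ 0.51 -0.82  0.25]
 [-0.14  0.22  0.97]
 [-0.85 -0.53 -0.  ]]
[ -7.42927789 -19.86458916]
[3.5, 2.5, 0.6, -0.0, -0.001, 0.001, -1]
[3.4, 2.5, 0.6, -0.001, -0.0, 0.001, -1]
rot left 0.2
```

View pics/s8.png

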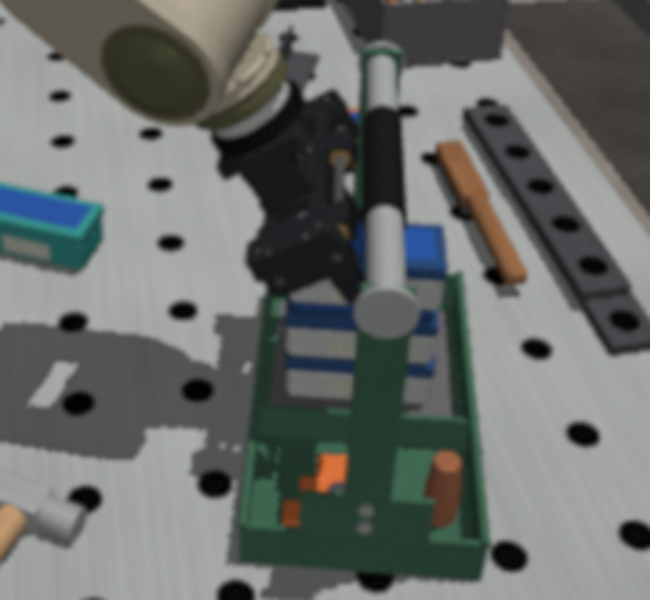

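B is over the stack with its lid at (420,250). Lowering the last ~12 mm in small steps.

```bash
python3 -m pendant '[[3.4,2.4,0.5,0,0,0,-1],[3.4,2.4,0.3,0,0,0,-1],[0,0,0,0,0,0,-1]]'; python3 -m pendant '[[1,0.6,0.3,0,0,0,-1],[0,0,0,0,0,0,-1],[0,0,0,0,0,0,-1]]'; python3 - <<'E'
from h import *
s=st(); print(wb(s["tool_pos"]))
E
```

```text
clock: 33.67
tool_pos: [604.9, -112.1, 118.3]
eef_rot: [-0.57, 0.419, 0.26, 0.657]
wrist_force: [0.3, 0.0, -2.9]
grip_width: 0.63
clock: 34.05
tool_pos: [605.3, -112.0, 117.6]
eef_rot: [-0.57, 0.419, 0.26, 0.657]
wrist_force: [0.3, -0.2, -1.0]
grip_width: 0.634
t 34.05 tcp [ 605.3 -112.   117.6] F [ 0.3  -0.25 -0.98] g 55.7 q [-0.4   0.42  1.81  0.22  0.36 -1.9 ]
[[ 0.51 -0.82  0.25]
 [-0.14  0.22  0.97]
 [-0.85 -0.53 -0.  ]]
[ -8.46899382 -18.64040794]
```

```bash
python3 -m pendant '[[0,0,0,0,0,0,-1]]'; python3 -m pendant '[[0.6,0.4,0,0,0,0,-1],[0,0,0,0,0,0,-1],[0,0,0,0,0,0,-1]]';python3 - <<'E'
from h import *
c=cams.camera("side");cv2.imwrite("pics/s9.png",cv2.resize(c["image"][260:380,320:450,::-1],(650,600),interpolation=cv2.INTER_CUBIC))
E
```

```text
clock: 34.17
tool_pos: [605.3, -112.0, 117.6]
eef_rot: [-0.57, 0.419, 0.26, 0.657]
wrist_force: [0.3, 0.1, -1.5]
grip_width: 0.629
clock: 34.55
tool_pos: [605.3, -112.0, 116.8]
eef_rot: [-0.57, 0.419, 0.26, 0.657]
wrist_force: [0.2, -0.3, -1.7]
grip_width: 0.638
```

View pics/s9.png

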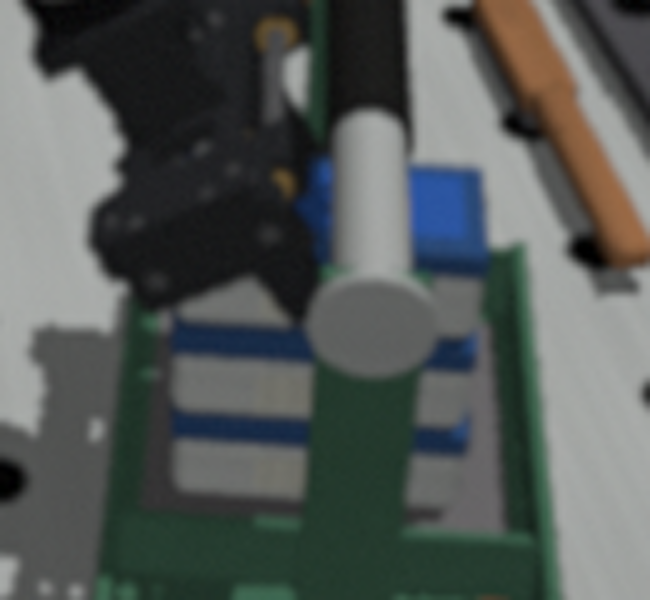

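All three are level and aligned. B is just above, or starting to touch, the lid edge of A. Continuing in small steps.

```bash
python3 -m pendant '[[0.6,0.4,0,0,0,0,-1],[0,0,0,0,0,0,-1],[0,0,0,0,0,0,-1]]';python3 -m pendant '[[0.6,0.4,0,0,0,0,-1],[0,0,0,0,0,0,-1],[0,0,0,0,0,0,-1]]';python3 -m pendant '[[0.6,0.4,0,0,0,0,-1],[0,0,0,0,0,0,-1],[0,0,0,0,0,0,-1]]'
```

```text
clock: 34.98
tool_pos: [605.2, -111.9, 116.1]
eef_rot: [-0.57, 0.419, 0.26, 0.657]
wrist_force: [0.4, 0.6, -2.6]
grip_width: 0.635
clock: 35.35
tool_pos: [605.2, -111.9, 115.4]
eef_rot: [-0.57, 0.419, 0.26, 0.657]
wrist_force: [0.6, 0.2, -3.1]
grip_width: 0.631
clock: 35.72
tool_pos: [605.4, -112.0, 115.0]
eef_rot: [-0.57, 0.419, 0.259, 0.658]
wrist_force: [-0.1, -0.3, 0.7]
grip_width: 0.631
```

Contact at z=115, where it was predicted. Releasing and backing away.

```bash
python3 -m pendant '[[0,0,0,0,0,0,-1],[0,0,0,0,0,0,0.6],[0,0,0,0,0,0,0.6],[-10,0,0,0,0,0,0.6],[-30,0,0,0,0,0,0.6]]';python3 -m pendant '[[-40,10,0,0,0,0,0.6],[-30,40,0,0,0,0,0.6],[-30,40,0,0,0,0,0.6],[0,20,0,0,0,0,0.6],[0,0,0,0,0,0,0.6]]'; python3 - <<'E'
from h import *
s=st(); print(wb(s["tool_pos"]))
c=cams.camera("side");cv2.imwrite("pics/s10.png",cv2.resize(c["image"][230:380,320:450,::-1],(520,600),interpolation=cv2.INTER_CUBIC))
c=cams.camera("top");cv2.imwrite("pics/t10.png",cv2.resize(c["image"][150:350,160:500,::-1],(800,470),interpolation=cv2.INTER_CUBIC))
hsv=cv2.cvtColor(c["image"],cv2.COLOR_RGB2HSV);X=cloud(c)
m=cv2.inRange(hsv,(105,120,60),(125,255,255))
for k in cv2.findContours(m,cv2.RETR_EXTERNAL,cv2.CHAIN_APPROX_NONE)[0]:
    if cv2.contourArea(k)<60: continue
    mk=np.zeros(m.shape,np.uint8); cv2.drawContours(mk,[k],-1,1,-1)
    P=onplane(c,k.reshape(-1,2),142); r=cv2.minAreaRect(P[:,:2].astype(np.float32)); print(cv2.boundingRect(k),np.round(r[0],1),np.round(r[1],1),r[2],"bay",wb(r[0]).round(1),np.median(X[...,2][mk>0]))
E
```

```text
clock: 36.35
tool_pos: [583.9, -106.4, 148.3]
eef_rot: [-0.57, 0.419, 0.26, 0.657]
wrist_force: [-1.0, 0.9, 0.4]
grip_width: 0.798
clock: 36.98
tool_pos: [442.4, -69.0, 174.9]
eef_rot: [-0.57, 0.419, 0.259, 0.658]
wrist_force: [1.2, -0.3, 0.1]
grip_width: 0.796
t 36.98 tcp [442.4 -69.  174.9] F [ 1.25 -0.29  0.15] g 70.1 q [-0.49 -0.03  2.2   0.29  0.44 -2.03]
[[ 0.51 -0.82  0.25]
 [-0.14  0.22  0.97]
 [-0.85 -0.53 -0.  ]]
[-176.97714509  -18.30784578]
(305, 294, 24, 34) [345.7 116.9] [30.1 89.5] 62.779747009277344 bay [-317.5  137. ] 45.719825994078064
(383, 204, 26, 33) [ 592.4 -103.6] [56.5 86. ] 74.86034393310547 bay [-23.  -13.8] 141.2430321532595
(276, 188, 12, 31) [643.3 212.5] [29.1 87. ] 87.48182678222656 bay [-53.8 304.9] 46.46797269538388
```

View pics/s10.png

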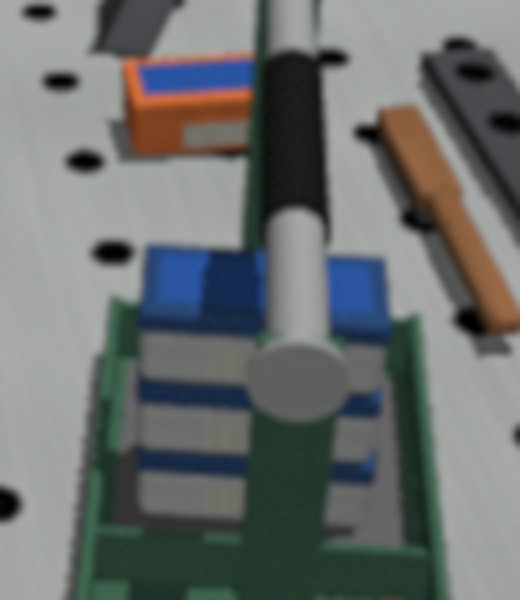

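View pics/t10.png

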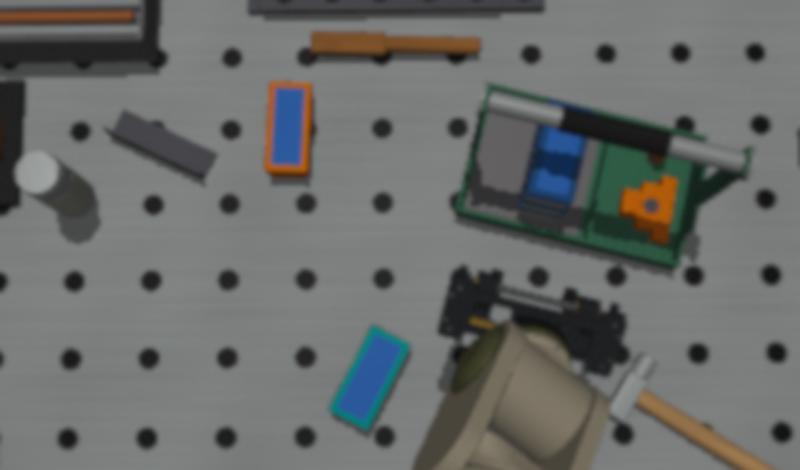

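All three tins are stacked and aligned: lid height ≈ 141–142 mm, front edges within about 2 mm, gripper about 90 mm clear of the caddy. Handing in.

```bash
python3 - <<'E'
from workcell import bot
print(bot.sense()["wrist_force"]); print(bot.hand_in())
E
```

```text
[-0.75076032  0.39671923  0.04475685]
the job is handed in; nothing more can be done
None
```

The three tins are stacked in the empty bay and the job is handed in, at about 37 s of the 72 s allowed. The hand-in gave no verdict.

- **Order:** I weighed each tin by lifting it. The right-hand tin read about 7.0 N and is at the bottom, the left-hand one about 3.8 N in the middle, and the middle one about 2.4 N on top. The readings scattered by up to 1 N or so, but the tins were far enough apart to rank.
- **Placing:** Each tin was lowered in small steps until the force showed contact, then released. I came in from the front each time with the tool tilted 30–32° to clear the handle.
- **Final checks:** In the cameras the stack is straight, with its lid at 141–142 mm against 142 expected. Each centre is about (-7, -15) mm in the bay, within about 2 mm of the one beneath. The tins' lengths are within about 1° of the bay's.
- **Other things on the table:** Nothing else looked moved in the last pictures, though I did not measure each item, and the gripper was well clear.
- **Disagreements:** The top and wrist cameras differed by 2–3 mm on tin positions, and the arm's own reading differed from the top camera by a similar amount. The handle hid the far end of the top tin from above, so its lengthwise position comes from its visible front edge.

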